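# Load power modules into a test fixture, fit its pressure plate and lock the swing clamp

## Task

Load the test fixture: put every black power module that is on the bench into the blue nest block, one to a pocket and fully down, then lower the brown pressure plate squarely over the tall guide rod until it lies flat on its stops and covers the nests. Push the yellow T-handle hex key fully home in the clamp's socket, turn the clamp clockwise with it right up to the stop so that the red finger holds the plate down, and hang the key back upright in its wooden block. Leave the meter, the screwdriver and the blue bin where they are.

Things in the scene. Friction and masses are not known exactly. Their poses are not given: they have to be found in the camera images.
- module0 (a point): Power module 0: black potted block 40 x 26 x 24 mm (x, y, z) with a white label on top, 45 g, loose on the bench. The point is its centre, 12 mm above its underside; x is its long axis. May be absent. It fits a nest either way round; which nest does not matter.
- module1 (a point): Power module 1: black potted block 40 x 26 x 24 mm (x, y, z) with a white label on top, 45 g, loose on the bench. The point is its centre, 12 mm above its underside; x is its long axis. May be absent. It fits a nest either way round; which nest does not matter.
- module2 (a point): Power module 2: black potted block 40 x 26 x 24 mm (x, y, z) with a white label on top, 45 g, loose on the bench. The point is its centre, 12 mm above its underside; x is its long axis. May be absent. It fits a nest either way round; which nest does not matter.
- module3 (a point): Power module 3: black potted block 40 x 26 x 24 mm (x, y, z) with a white label on top, 45 g, loose on the bench. The point is its centre, 12 mm above its underside; x is its long axis. May be absent. It fits a nest either way round; which nest does not matter.
- nest0 (a point): Pocket 0 of the fixture's blue nest block: centre of the pocket floor. 45 mm along x, 31 mm along y, walls 6 mm high; floor 20 mm above the bench. The pockets lie 52 mm apart along x, 58 mm along y. A seated module's centre is 12 mm above this point, its long axis along x.
- nest1 (a point): Pocket 1 of the fixture's blue nest block: centre of the pocket floor. 45 mm along x, 31 mm along y, walls 6 mm high; floor 20 mm above the bench. The pockets lie 52 mm apart along x, 58 mm along y. A seated module's centre is 12 mm above this point, its long axis along x.
- nest2 (a point): Pocket 2 of the fixture's blue nest block: centre of the pocket floor. 45 mm along x, 31 mm along y, walls 6 mm high; floor 20 mm above the bench. The pockets lie 52 mm apart along x, 58 mm along y. A seated module's centre is 12 mm above this point, its long axis along x.
- nest3 (a point): Pocket 3 of the fixture's blue nest block: centre of the pocket floor. 45 mm along x, 31 mm along y, walls 6 mm high; floor 20 mm above the bench. The pockets lie 52 mm apart along x, 58 mm along y. A seated module's centre is 12 mm above this point, its long axis along x.
- rod_top (a point): Tip of the fixture's vertical steel guide rod, 178 mm above the bench; rod 16 mm in diameter, tapered over its last 13 mm to 9 mm. It rises from a 32 mm shoulder collar, top 47 mm above the bench: the first stop. Axes are the fixture's: x runs from the rod to the clamp, z up.
- stop_level (a point): Fixture (fixed base 264 x 124 x 15 mm): point over the middle of the nest block at the level of the stops, 47 mm above the bench (rod collar; two pillars at x 72, y +-42 mm). Rod at x -100, y 0; clamp axis at x +112, y 0 in this frame. A fitted plate's underside is at this level, its handle straight above this point, its x axis along this x.
- plate_handle (a point): Pressure plate (brown, loose, 0.4 kg): centre of its black bar handle, 42 mm above the underside, over its centre of mass. Bar 70 mm along x, 16 wide, 20 high, 24 mm clear above the plate, posts 28 mm either side. Plate 100 mm wide (y), 8 thick, x -62 to +88; a tongue at -x ends in a brass guide block 34 x 34 x 28 mm with the bore at x -100. Starts flat on the bench.
- plate_bore (a point): Centre of the bore at the underside of the plate's brass guide block: vertical through-hole 18 mm in diameter, 28 mm deep, for the 16 mm rod. Axes as plate_handle.
- socket (a point): Centre of the floor of the hex socket in the clamp's screw head, 67 mm above the bench; turns with the clamp. 14.8 mm across flats, 14 deep, open upwards, two flats facing this x axis (repeats every 60 degrees). Red finger below: 14 mm wide, 10 high, underside 57 mm above the bench (2 mm over a fitted plate), reaching 40 mm along this -y.
- clamp (a joint): Angle of the swing clamp, rad, growing clockwise seen from above: about 0 to 0.3 at the start (finger off the plate), 1.5 at its stop (finger over the plate). Stiff enough to stay where it is left (0.03 N m of friction).
- key_handle (a point): Yellow T-handle hex key (loose, 0.12 kg): centre of its crossbar, 80 mm along x, 15 wide (y), 20 high, 95 mm above the tip. Below the bar a black boss 28 mm in diameter, 16 high, its underside 70 mm above the tip; then the hex shaft. Starts hanging in the wooden block, boss on its top, so the bar's centre is 25 mm above the block.
- key_tip (a point): Lower end of the key's shaft, on its axis. Hex 14 mm across flats, two of the flats facing this frame's x axis (along the crossbar); the last 5 mm taper to 8 mm in diameter. Fully home in the socket this point lies on the socket's floor. Axes as key_handle, z up.
- block_top (a point): Centre of the mouth of the hole in the wooden key block, 75 mm above the bench. Block 50 x 50 x 75 mm, fixed; vertical through-hole 19.5 mm in diameter. The key hangs in it by its boss.
- meter: Bystander: grey handheld multimeter 145 x 75 x 34 mm lying flat; origin at the centre of its underside.
- driver: Bystander: screwdriver with a green handle, 170 mm long, lying; origin under its middle.
- bin: Bystander: blue open parts bin 100 x 140 x 60 mm; origin at the centre of its underside.
- key: The whole T-handle key; origin at its tip, as point key_tip.
- plate: The whole pressure plate; origin at the middle of its underside, 42 mm straight below plate_handle.
Things that resemble listed ones, but are neither listed nor needed, are in the scene too. Of the things that look like the key, the smaller one is meant. There is more than one size of the part that bears block_top; the job needs the smaller.

How it is judged:
By the outcome, as a careful person would: the job done as asked, in the order asked, and still so for the second after the job is handed in, with the robot touching nothing.
Of mod0, mod1, mod2, mod3 only 2 to 4 are there at a start; the rules pass over those that are not, and their reading is None.
At some moment in a run one of mod0, mod1, mod2, mod3, plate may be knocked a few centimetres aside while the robot is not near it.
It also fails if it takes over 210 s, if anything falls off the work surface, if the arm or the gripper's body presses on something with over 40 N, if the wrist force passes 120 N, or if a joint passes its speed limit or range.

## Robot

A 6-joint arm with a two-finger parallel gripper is mounted at the origin on the work surface. World frame = base frame: x ahead of the robot, y to its left, z up, the work surface at z = 0. Lengths are in mm, angles in rad, forces in N, time in s.
With the tool pointing down it reaches from about 250 to 850 mm from the base axis. Payload 12.5 kg.
Tool frame: the origin (TCP) lies on the front face of the gripper's body, between the roots of the fingers; the fingertips stand 84 mm ahead of it and the grasp point (between the pads) lies 65 mm ahead of it (robot.grasp_offset is the distance from the TCP to the grasp point, in mm); z points along the fingers, y is the direction in which the jaws open and shut (so a half turn about z gives the same grasp; the last joint's range is limited). The gripper opens to 93 mm and grips with 3 to 60 N. Pads are 15 mm wide; open, the fingers measure 128 mm over their backs; the gripper's body (75 mm by 188 mm) begins 65 mm behind the grasp point.
Start: joints at [-1.366, 0.351, 1.652, -0, 1.139, -0.085], TCP at [157.188, -527.045, 302.733] pointing down, gripper open.
Joint ranges: [-2.75, 2.75], [-0.79, 2.1], [0.01, 2.65], [-1.57, 4.71], [0.07, 3.14], [-2.87, 2.87]. Speed limits (rad/s): [2.22, 2.22, 2.79, 3.14, 3.14, 3.14].

## Interface

Orientations are given as a unit quaternion [x, y, z, w].
In Python, from rig import robot gives the robot as it stands. The module is installed in compiled form; this text tells all that it offers.
- The arm moves only by the shell command python3 -m handwheel 'ROWS' [FORCE]. ROWS is a JSON object of lists of equal length, an entry for each row: "twist": the turn, a rotation vector about the world's x, y, z in degrees, a list of three; "linear": the shift along the world's x, y, z in cm, a list of three; "grip": the closure, from 0 (fully open) to 1 (shut). A call has 1 to 8 rows; each row shifts and turns the commanded pose from where the row before left it; what a row does not reach is not made up. A row lasts 1/10 s, in which the tool goes at most 50 mm and 8.59 degrees, less where a joint would pass 70% of its speed; a pose out of reach is approached as far as the arm can. A call is refused whole if a number of a shift passes 5 or a number of a turn 8.59, either way. A call with a gripper value outside its range is refused whole. The fingers move at their own pace and stop on an object; FORCE is the grip in N (left out, the last holds). Time passes only in rows, so rows that do not move let the fingers close. It gives the time, the measured TCP pose, the force and the opening at its end, in the units of the state.
- robot.observe(): the state, without advancing time (a new reading comes with each control period).
- robot.camera(name): name is "side" or "top" or "wrist"; returns (picture, depth): 400x640x3 uint8, red, green, blue; 400x640 float32, mm along the optical axis (not along the pixel's ray), 0 where there is no reading.
- robot.camera_info(name): a dict with "intrinsics" (3x3 intrinsics, pixels), "rvec" (rotation vector, rad) and "tvec" (3), from world to camera coordinates, as OpenCV has them; the wrist camera has in their place "hand_eye" (4x4, takes a point from camera to tool coordinates, whose origin is the TCP and whose axes are the flange's). Camera axes: x right, y down, z forward; pixel columns grow to the right and rows downward; lengths in mm; the calibration is good to about 2 mm. A picture is of the moment at which its call begins: read the wrist's pose just before it. camera_info takes no time and is no camera call.
- robot.close_job(): hands the job in, once; it reports no verdict.
The state is a dict: "t": time; "joint_positions": joint angles; "joint_velocities": joint speeds; "joint_efforts": joint torques, N m; "tool_pos": TCP position; "orientation": TCP orientation; "ft_force": force on the tool from outside, world axes, zero at the start; "moment": the same for the moment, N m; "width": opening from 0.0 (shut) to 1.0 (fully open).
Only numpy, scipy, OpenCV 4.12 (cv2) and the standard library are available. Lean on these libraries where they do the work, as an engineer would, in place of code of your own. Each camera call takes 0.05 s, during which the arm holds its last target.

## Working session

There is one attempt and no reset: what is moved stays moved. The work goes in short steps, Python scripts to look and compute and a shell command to move; the robot and the scene stay as the last step left them, time stands still between calls to the robot, and variables do not carry over. Pictures are saved under pics/ and viewed, and the job is handed in when it is done.

```bash
mkdir -p pics; ls
cat > h.py <<'E'
import numpy as np, cv2
from rig import robot
from scipy.spatial.transform import Rotation as R
def grab(name):
    s=robot.observe()
    pic,d=robot.camera(name)
    np.savez(f'pics/{name}.npz',pic=pic,d=d,pos=s['tool_pos'],q=s['orientation'])
    return pic,d,s
def cam(name,s=None):
    i=robot.camera_info(name);K=np.array(i['intrinsics'],float)
    if name=='wrist':
        T=np.eye(4);T[:3,:3]=R.from_quat(s['orientation']).as_matrix();T[:3,3]=s['tool_pos']
        T=T@np.array(i['hand_eye'],float)
        return K,T
    Rw=cv2.Rodrigues(np.array(i['rvec'],float))[0];t=np.array(i['tvec'],float).ravel()
    T=np.eye(4);T[:3,:3]=Rw.T;T[:3,3]=-Rw.T@t
    return K,T   # T: cam->world
def ray(K,T,u,v):
    d=T[:3,:3]@np.linalg.solve(K,[u,v,1.0]); return T[:3,3],d
def onplane(K,T,u,v,z):
    o,d=ray(K,T,u,v); return o+d*(z-o[2])/d[2]
def cloud(K,T,d):
    v,u=np.mgrid[:d.shape[0],:d.shape[1]]
    p=np.stack([(u-K[0,2])/K[0,0]*d,(v-K[1,2])/K[1,1]*d,d],-1)
    return p@T[:3,:3].T+T[:3,3]
def proj(K,T,p):
    c=T[:3,:3].T@(np.array(p,float)-T[:3,3]); c=K@c; return c[:2]/c[2]
def save(name,pic): cv2.imwrite(name,cv2.cvtColor(pic,cv2.COLOR_RGB2BGR))
E
python3 - <<'E'
from h import *
s=robot.observe();print(s)
for n in ['top','side','wrist']:
    p,d,s=grab(n);save(f'pics/{n}0.png',p)
    K,T=cam(n,s);print(n,K.round(1).tolist(),T.round(2).tolist())
print(robot.observe()['t'])
E
```

```text
pics
{'t': 0.0, 'joint_positions': array([-1.36558005e+00,  3.51235835e-01,  1.65241555e+00, -2.37375562e-07,
        1.13912831e+00, -8.46102002e-02]), 'joint_velocities': array([-0.00062132, -0.00148548, -0.00126369, -0.00207671,  0.00048805,
        0.00011565]), 'joint_efforts': array([ 2.29552235e-03, -4.97318780e+01, -2.85250247e+01,  7.00328406e-02,
        2.57510575e-02, -6.85528698e-05]), 'tool_pos': array([ 157.15033122, -526.81054287,  302.20484447]), 'orientation': array([ 9.89518257e-01,  1.44406604e-01, -3.58772015e-05, -5.92438883e-04]), 'ft_force': array([-0.20726835,  0.04775205,  0.25631971]), 'moment': array([-0.02299642,  0.04016131, -0.0098129 ]), 'width': 0.9998720870777764}
top [[392.9, 0.0, 322.8], [0.0, 392.9, 199.9], [0.0, 0.0, 1.0]] [[-0.02, -0.99, 0.14, 293.22], [-1.0, 0.02, -0.0, 3.69], [-0.0, -0.14, -0.99, 1476.15], [0.0, 0.0, 0.0, 1.0]]
side [[452.9, 0.0, 322.7], [0.0, 452.9, 196.9], [0.0, 0.0, 1.0]] [[-0.7, -0.4, 0.6, -308.33], [-0.72, 0.41, -0.56, 743.9], [-0.02, -0.82, -0.57, 892.76], [0.0, 0.0, 0.0, 1.0]]
wrist [[327.3, 0.0, 323.3], [0.0, 327.3, 203.7], [0.0, 0.0, 1.0]] [[0.29, -0.93, -0.24, 224.87], [-0.96, -0.28, -0.07, -507.87], [0.0, 0.25, -0.97, 384.18], [0.0, 0.0, 0.0, 1.0]]
0.15
```

View pics/top0.png

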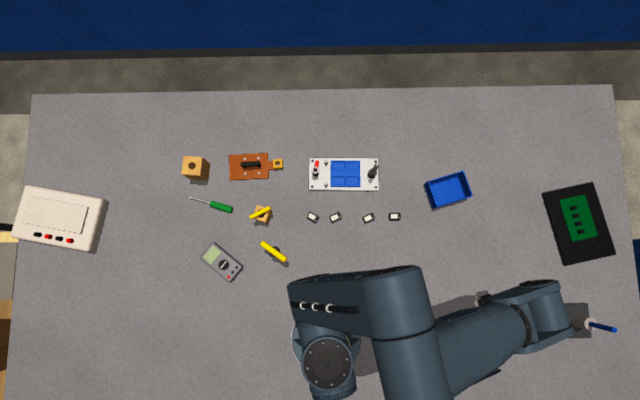

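View pics/side0.png

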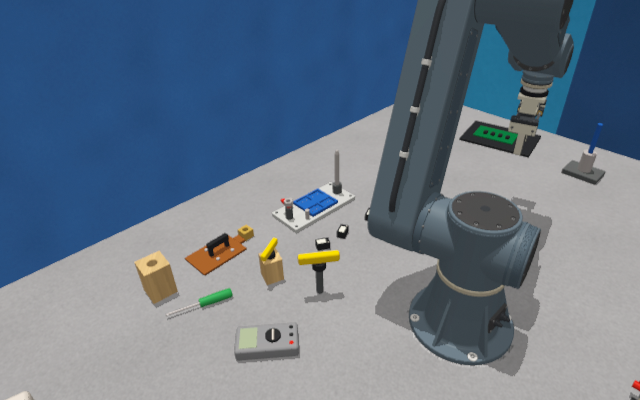

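View pics/wrist0.png

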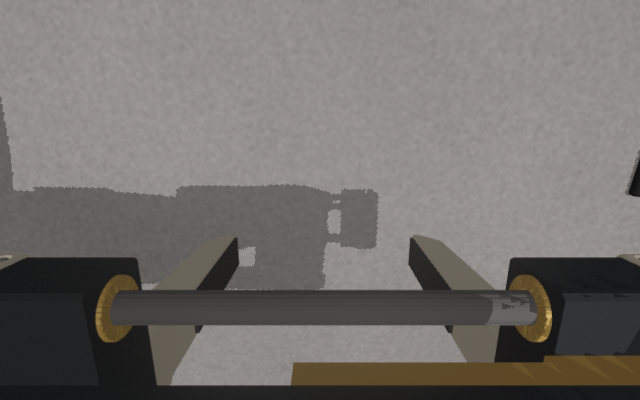

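Run:
```python
from h import *
z=np.load('pics/top.npz');p,d=z['pic'],z['d'];K,T=cam('top')
c=p[140:270,170:430];save('pics/topc.png',cv2.resize(c,None,fx=3,fy=3,interpolation=cv2.INTER_CUBIC))
z=np.load('pics/side.npz');p2=z['pic']
save('pics/sidec.png',cv2.resize(p2[140:340,120:400],None,fx=2.8,fy=2.8,interpolation=cv2.INTER_CUBIC))
for n,u,v,h in [('m',313,217,24),('m',335,217,24),('m',368,218,24),('m',394,216,24),('keysm',260,213,110),('keyL',273,252,120),('plate',250,165,50),('bore',278,164,28),('nest',345,174,26),('clampred',316,165,62),('rodcollar',372,174,47)]:
    print(n,onplane(K,T,u,v,h).round(0),d[v,u])
```

```text
m [436.  40.  24.] 0.0
m [435. -41.  24.] 1455.1384
m [ 429. -164.   24.] 1456.5656
m [ 435. -260.   24.] 1453.1556
keysm [445. 223. 110.] 1374.8395
keyL [309. 176. 120.] 1326.4451
plate [632. 271.  50.] 1463.335
bore [639. 169.  28.] 1508.3641
nest [596. -82.  26.] 1474.2677
clampred [625.  26.  62.] 1442.4584
rodcollar [ 590. -181.   47.] 1461.6835
```

View pics/topc.png

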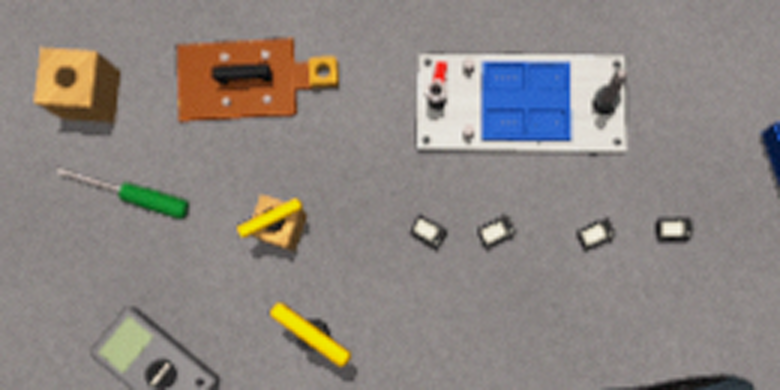

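View pics/sidec.png

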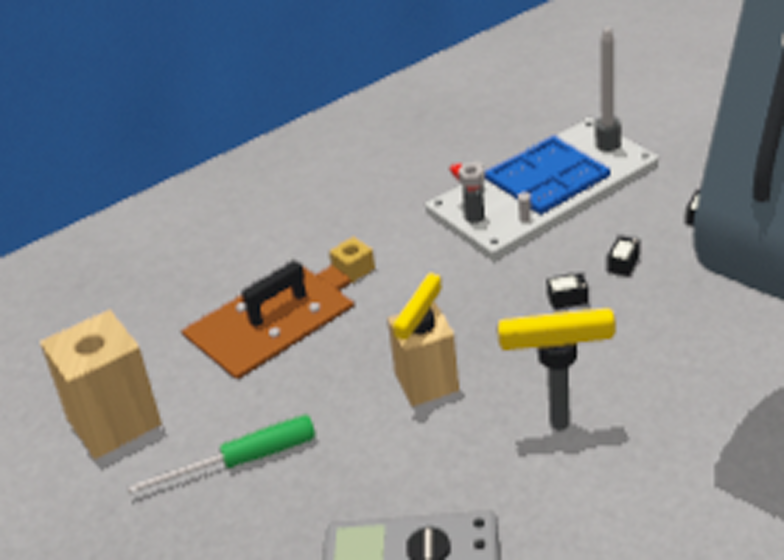

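```bash
python3 -m handwheel '{"linear":[[2.7,4.1,0.9],[2.7,4.1,0.9],[2.7,4.1,0.9],[2.7,4.1,0.9],[2.7,4.1,0.9],[2.7,4.1,0.9],[2.7,4.1,0.9],[2.7,4.1,0.9]],"twist":[[0,0,-8.3],[0,0,-8.3],[0,0,0],[0,0,0],[0,0,0],[0,0,0],[0,0,0],[0,0,0]],"grip":[0,0,0,0,0,0,0,0]}'
python3 -m handwheel '{"linear":[[2.7,4.1,0.9],[2.7,4.1,0.9],[0,0,0],[0,0,0]],"twist":[[0,0,0],[0,0,0],[0,0,0],[0,0,0]],"grip":[0,0,0,0]}'
```

```text
t: 0.95
tool_pos: [373.7, -197.3, 375.1]
orientation: [1.0, 0.0, 0.0, 0.0]
ft_force: [-0.1, -0.3, 0.1]
width: 1.0
t: 1.35
tool_pos: [427.3, -116.5, 392.5]
orientation: [1.0, 0.002, -0.0, 0.0]
ft_force: [-0.6, -0.1, -0.0]
width: 1.002
```

Run:
```python
from h import *
for n in ['wrist','top']:
    p,d,s=grab(n);save(f'pics/{n}1.png',p)
import shutil;shutil.copy('pics/wrist.npz','pics/wristA.npz')
```

```text
(no output)
```

View pics/wrist1.png

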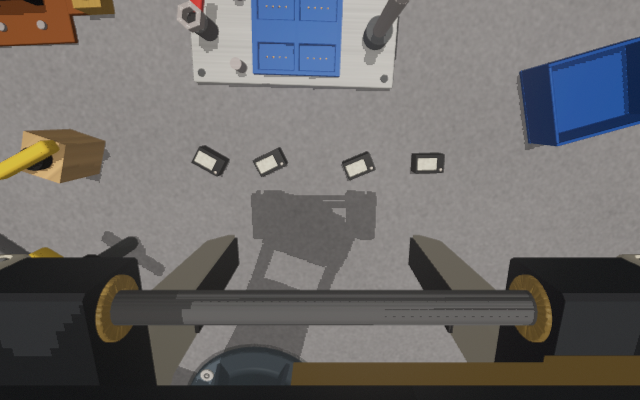

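```bash
cat > mods.py <<'E'
from h import *
def mods(f,roi=None,zt=24,show=None,lift=0):
    z=np.load(f);p,d=z['pic'],z['d'];K,T=cam('wrist',dict(orientation=z['q'],tool_pos=z['pos']))
    # dark + label: use label (bright, unsaturated) contour
    out=[]
    hsv=cv2.cvtColor(p,cv2.COLOR_RGB2HSV)
    lab=((hsv[...,2]>200)&(hsv[...,1]<70)).astype(np.uint8)
    cs,_=cv2.findContours(lab,cv2.RETR_EXTERNAL,cv2.CHAIN_APPROX_NONE)
    C=cloud(K,T,d)
    for c in cs:
        a=cv2.contourArea(c)
        if a<30: continue
        pts=np.array([onplane(K,T,u,v,zt)[:2] for u,v in c[:,0,:]],np.float32)
        r=cv2.minAreaRect(pts);b=cv2.boxPoints(r)
        e=[b[1]-b[0],b[2]-b[1]];L=[np.linalg.norm(x) for x in e];i=int(np.argmax(L))
        ang=np.degrees(np.arctan2(e[i][1],e[i][0]))
        if ang>90: ang-=180
        if ang<=-90: ang+=180
        m=np.zeros_like(lab);cv2.drawContours(m,[c],-1,1,-1);zz=C[m>0][:,2];zz=zz[d[m>0]>0]
        print('px',c[:,0].mean(0).round(0),'label centre',np.round(r[0],1),'size',np.round(sorted(L),1),'long axis deg',round(float(ang),1),'z',np.median(zz).round(1) if len(zz) else None)
if __name__=='__main__':
    import sys
    mods(sys.argv[1],zt=float(sys.argv[2]) if len(sys.argv)>2 else 24)
E
python3 mods.py pics/wristA.npz
python3 - <<'E'
from h import *
z=np.load('pics/wristA.npz');p,d=z['pic'],z['d'];K,T=cam('wrist',dict(orientation=z['q'],tool_pos=z['pos']))
C=cloud(K,T,d);Z=C[...,2]
print('bench z', np.median(Z[190:240,200:240]), np.median(Z[120:140,300:480]))
m=((Z>15)&(Z<32)&(d>0)).astype(np.uint8);m[:140]=0;m[185:]=0;m[:,:180]=0;m[:,460:]=0
n,l,st,ce=cv2.connectedComponentsWithStats(m)
for i in range(1,n):
    if st[i,4]<80: continue
    q=C[l==i];r=cv2.minAreaRect(q[:,:2].astype(np.float32));print(ce[i].round(),st[i,4],np.median(q[:,2]).round(1),np.round(r[0],1),np.round(r[1],1),round(r[2],1))
E
```

```text
px [356. 168.] label centre [ 432. -163.] size [14.3 24.2] long axis deg -67.6 z 24.3
px [426. 164.] label centre [ 438.2 -260.2] size [14.1 23.4] long axis deg -85.6 z 24.4
px [266. 164.] label centre [436.6 -39.3] size [14.  23.5] long axis deg -63.8 z 24.1
px [205. 160.] label centre [442.   44.9] size [14.  24.3] long axis deg 59.3 z 24.0
bench z -0.32808029690914964 0.0074604701699456655
[209. 161.] 604 23.7 [440.3  40.7] [40.2 26.5] 59.0
[270. 162.] 561 23.9 [439.2 -43.5] [25.8 39.9] 24.9
[359. 166.] 562 24.0 [ 434.2 -167. ] [26.2 39.9] 22.8
[429. 163.] 577 24.1 [ 438.7 -264.4] [25.7 40.4] 1.4
```

```bash
python3 -m handwheel '{"linear":[[4,1,0],[4,1,0],[4,1,0],[0,0,0],[0,0,0]],"twist":[[0,0,0],[0,0,0],[0,0,0],[0,0,0],[0,0,0]],"grip":[0,0,0,0,0]}'
python3 - <<'E'
from h import *
p,d,s=grab('wrist');save(f'pics/wrist2.png',p)
import shutil;shutil.copy('pics/wrist.npz','pics/wristB.npz')
E
```

```text
t: 1.95
tool_pos: [546.7, -88.4, 391.8]
orientation: [1.0, -0.0, -0.001, -0.0]
ft_force: [-0.6, -1.0, 0.3]
width: 0.996
```

View pics/wrist2.png

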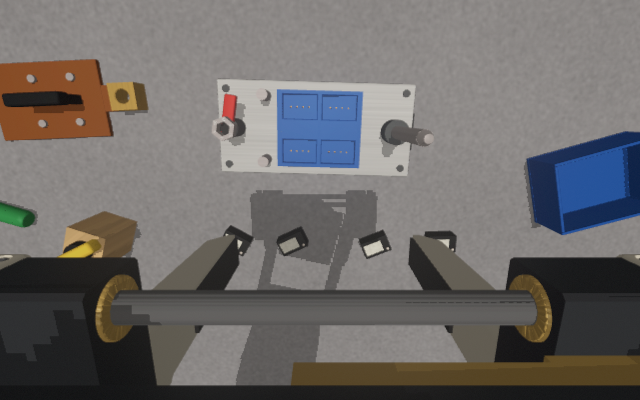

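```bash
cat > fix.py <<'E'
from h import *
z=np.load('pics/wristB.npz');p,d=z['pic'],z['d'];K,T=cam('wrist',dict(orientation=z['q'],tool_pos=z['pos']))
C=cloud(K,T,d);Z=C[...,2];hsv=cv2.cvtColor(p,cv2.COLOR_RGB2HSV)
X=C[...,0];Y=C[...,1]
box=(X>520)&(X<680)&(Y>-250)&(Y<70)&(d>0)
def rect(m,name):
    n,l,st,ce=cv2.connectedComponentsWithStats(m.astype(np.uint8))
    for i in range(1,n):
        if st[i,4]<25: continue
        q=C[l==i];r=cv2.minAreaRect(q[:,:2].astype(np.float32));print(name,ce[i].round(),st[i,4],'z',np.percentile(q[:,2],[5,50,95]).round(1),np.round(r[0],1),np.round(r[1],1),round(r[2],1),'mean',q.mean(0).round(1))
rect(box&(Z>8),'base all')
blue=(hsv[...,0]>100)&(hsv[...,0]<125)&(hsv[...,1]>100)
rect(box&blue,'blue')
rect(box&blue&(Z<23),'pocket')
rect(box&(Z>44)&(Z<50),'stops')
rect(box&(Z>165),'rodtop')
rect(box&(Z>75)&(Z<85),'head')
red=((hsv[...,0]<8)|(hsv[...,0]>172))&(hsv[...,1]>140)
rect(box&red,'red')
E
python3 fix.py
python3 - <<'E'
from h import *
p=np.load('pics/wristB.npz')['pic']
save('pics/fixc.png',cv2.resize(p[65:190,200:440],None,fx=3.2,fy=3.2,interpolation=cv2.INTER_CUBIC))
E
```

```text
base all [317. 127.] 18281 z [13.7 16.3 69.8] [602.9 -79.8] [266.4 124.1] 88.4 mean [605.3 -80.4  25.4]
base all [322. 328.] 72465 z [348.5 410.8 426.7] [560.7 -88.1] [ 47.9 168.9] 0.0 mean [571.4 -88.6 406.5]
blue [318. 128.] 6201 z [18.8 23.5 27. ] [602.3 -83.3] [110.9  98.8] 88.5 mean [603.8 -83.3  22.9]
pocket [299. 106.] 812 z [18.4 19.9 21.2] [632.7 -58. ] [44.3 30.7] 89.9 mean [632.7 -58.1  19.8]
pocket [339. 107.] 806 z [18.5 19.9 21.4] [ 631.4 -110.7] [45.2 30.7] 90.0 mean [ 631.2 -110.7   19.9]
pocket [299. 150.] 729 z [18.5 19.8 21.4] [574.3 -56.9] [45.  30.7] 88.2 mean [574.3 -56.4  19.9]
pocket [337. 151.] 727 z [18.4 19.8 21.3] [ 572.8 -109.1] [45.  30.8] 88.3 mean [ 572.8 -109.    19.9]
stops [261.  93.] 110 z [45.6 46.8 48.1] [646.6 -13.3] [13.6 13.2] 56.4 mean [646.7 -13.2  46.8]
stops [394. 131.] 288 z [45.6 47.1 48.3] [ 600.3 -181.8] [27.8 31.1] 80.0 mean [ 601.  -179.8   47. ]
stops [263. 161.] 94 z [45.4 46.6 48. ] [563.1 -11.2] [13.3 12.9] 3.3 mean [562.9 -11.   46.7]
rodtop [425. 137.] 230 z [165.7 173.3 178. ] [ 600.4 -181.6] [12.7 15.6] 75.8 mean [ 600.3 -181.2  172.8]
rodtop [322. 328.] 72465 z [348.5 410.8 426.7] [560.7 -88.1] [ 47.9 168.9] 0.0 mean [571.4 -88.6 406.5]
head [223. 128.] 307 z [76.9 80.5 82. ] [606.   27.6] [24.8 28. ] 20.0 mean [606.   27.6  80.3]
head [398. 132.] 25 z [75.3 81.8 84.6] [ 600.4 -177.7] [ 4.1 13.9] 86.1 mean [ 601.  -177.    80.6]
red [229. 106.] 257 z [65.1 66.7 68.1] [630.1  23.4] [13.3 28.4] 79.9 mean [631.2  22.6  66.7]
```

View pics/fixc.png

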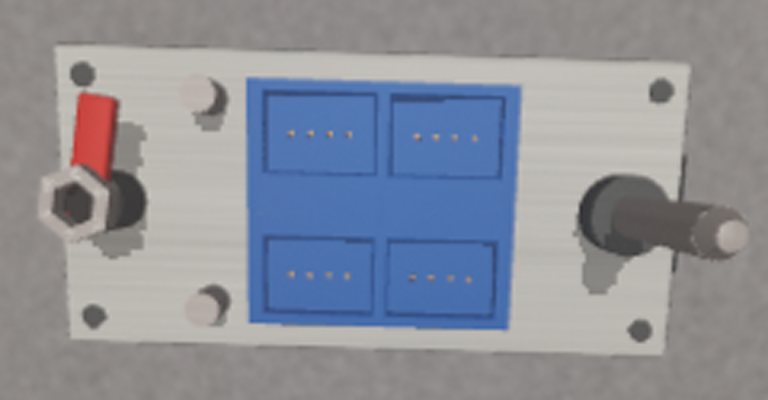

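```bash
cat > st.py <<'E'
from h import *
s=robot.observe();y=R.from_quat(s['orientation']).as_matrix()
print('t',round(s['t'],2),'pos',np.round(s['tool_pos'],2),'yaw',round(float(np.degrees(np.arctan2(y[1,0],y[0,0]))),2),'zdir',y[:,2].round(4),'F',np.round(s['ft_force'],1),'w mm',round(s['width']*93,1))
E
python3 st.py; python3 st.py
python3 -m handwheel '{"linear":[[-2.1,2.6,-2.4],[-2.1,2.6,-2.4],[-2.1,2.6,-2.4],[-2.1,2.6,-2.4],[-2.2,2.5,-2.4],[0,0,0],[0,0,0],[0,0,0]],"twist":[[0,0,8.4],[0,0,8.4],[0,0,8.4],[0,0,8.4],[0,0,8.4],[0,0,8.5],[0,0,8.5],[0,0,0]],"grip":[0.4,0.4,0.4,0.4,0.4,0.4,0.4,0.4]}' 20
python3 st.py
```

```text
t 2.0 pos [546.26 -88.45 392.25] yaw -0.06 zdir [-1.3e-03  1.0e-04 -1.0e+00] F [-0.2  0.1 -0.5] w mm 93.1
t 2.0 pos [546.26 -88.45 392.25] yaw -0.06 zdir [-1.3e-03  1.0e-04 -1.0e+00] F [-0.2  0.1 -0.5] w mm 93.1
t: 2.8
tool_pos: [440.2, 41.0, 273.1]
orientation: [0.87, 0.493, 0.0, 0.0]
ft_force: [0.4, -0.0, -0.5]
width: 0.602
t 2.8 pos [440.23  41.03 273.09] yaw 59.1 zdir [ 5.e-04 -1.e-04 -1.e+00] F [ 0.4 -0.  -0.5] w mm 56.0
```

```bash
cat > dm.py <<'E'
# modules by depth: components with top in [zlo,zhi], rect ~40x26
from h import *
import sys
zlo,zhi=float(sys.argv[1]),float(sys.argv[2])
p,d,s=grab('wrist');K,T=cam('wrist',s)
if len(sys.argv)>3: save(sys.argv[3],p)
C=cloud(K,T,d);Z=C[...,2]
m=((Z>zlo)&(Z<zhi)&(d>0)).astype(np.uint8)
n,l,st,ce=cv2.connectedComponentsWithStats(m)
print('tool',np.round(s['tool_pos'],1),'t',s['t'])
for i in range(1,n):
    if st[i,4]<150: continue
    q=C[l==i];r=cv2.minAreaRect(q[:,:2].astype(np.float32))
    if not(20<min(r[1])<33 and 33<max(r[1])<48): continue
    a=r[2] if r[1][0]>r[1][1] else r[2]+90
    print('px',ce[i].round(),'n',st[i,4],'z',np.percentile(q[:,2],[5,50,95]).round(1),'c',np.round(r[0],1),'size',np.round(r[1],1),'long deg',round(a,1))
E
python3 dm.py 15 32 pics/w3.png
```

```text
tool [440.2  41.  273.1] t 2.8
px [321. 186.] n 957 z [22.6 24.  25.3] c [440.2  42.2] size [39.6 25. ] long deg 59.2
px [358. 251.] n 844 z [18.4 24.  25.2] c [439.2 -42.4] size [26.5 40. ] long deg 115.8
```

View pics/w3.png

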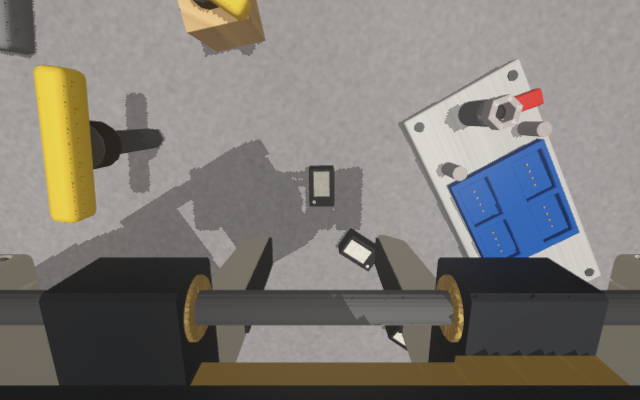

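```bash
python3 -m handwheel '{"linear":[[0,0.1,-4.5],[0,0,-4.5],[0,0,-4.5],[0,0,-3],[0,0,-1.5],[0,0,0],[0,0,0],[0,0,0]],"twist":[[0,0,0],[0,0,0],[0,0,0],[0,0,0],[0,0,0],[0,0,0],[0,0,0],[0,0,0]],"grip":[0.4,0.4,0.4,0.4,0.4,0.4,1,1]}' 20
python3 -m handwheel '{"linear":[[0,0,0],[0,0,0],[0,0,0]],"twist":[[0,0,0],[0,0,0],[0,0,0]],"grip":[1,1,1]}' 20
python3 st.py
```

```text
t: 3.65
tool_pos: [441.7, 42.6, 93.9]
orientation: [0.871, 0.492, 0.001, 0.001]
ft_force: [-0.2, -0.8, 0.7]
width: 0.474
t: 3.95
tool_pos: [441.4, 42.8, 93.3]
orientation: [0.87, 0.493, 0.0, 0.0]
ft_force: [-0.9, -1.2, 7.7]
width: 0.279
t 3.95 pos [441.36  42.79  93.29] yaw 59.02 zdir [ 0.001 -0.    -1.   ] F [-0.9 -1.2  7.7] w mm 25.9
```

```bash
python3 -m handwheel '{"linear":[[0,0,3],[0,0,4],[3.1,-1.6,2],[4,-2.1,1],[4,-2.1,0.5],[4,-2.1,0],[4,-2.2,0],[0,0,0]],"twist":[[0,0,0],[0,0,0],[0,0,7.4],[0,0,7.3],[0,0,7.3],[0,0,7.3],[0,0,0],[0,0,0]],"grip":[1,1,1,1,1,1,1,1]}' 20
python3 st.py
python3 dm.py 180 240 pics/w4.png
```

```text
t: 4.75
tool_pos: [635.3, -60.7, 197.5]
orientation: [0.718, 0.696, 0.001, 0.001]
ft_force: [-0.4, -0.3, -1.4]
width: 0.276
t 4.75 pos [635.26 -60.66 197.52] yaw 88.22 zdir [ 2.6e-03 -7.0e-04 -1.0e+00] F [-0.4 -0.3 -1.4] w mm 25.7
tool [635.3 -60.7 197.5] t 4.75
```

View pics/w4.png

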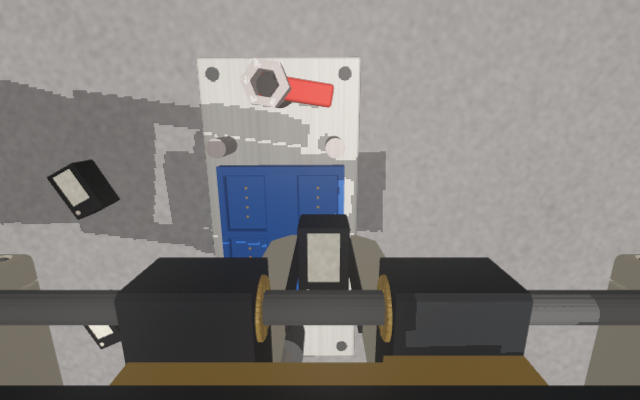

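```bash
cat > held.py <<'E'
from h import *
import sys
z=np.load('pics/wrist.npz');p,d=z['pic'],z['d'];K,T=cam('wrist',dict(orientation=z['q'],tool_pos=z['pos']))
C=cloud(K,T,d);Z=C[...,2];zt=z['pos'][2]-84-9+24
m=(abs(Z-zt)<6)&(d>0);m[:,:285]=0;m[:,360:]=0
q=C[m];print(zt,m.sum(),np.percentile(q,[1,50,99],axis=0).round(1) if m.sum() else '', 'tool',z['pos'].round(1))
E
python3 held.py
python3 -m handwheel '{"linear":[[-0.26,0.4,-2],[0,0,-3],[0,0,-2],[0,0,0],[0,0,0]],"twist":[[0,0,0],[0,0,0],[0,0,0],[0,0,0],[0,0,0]],"grip":[1,1,1,1,1]}' 20
python3 st.py
```

```text
128.52318074639425 3682 [[619.8 -76.5 123.5]
 [636.5 -57.5 128.3]
 [652.5 -42.9 133.3]] tool [635.3 -60.7 197.5]
t: 5.3
tool_pos: [629.2, -53.8, 128.3]
orientation: [0.717, 0.697, -0.0, -0.0]
ft_force: [-0.2, 0.5, -0.1]
width: 0.275
t 5.3 pos [629.17 -53.79 128.35] yaw 88.35 zdir [-3.e-04  1.e-04 -1.e+00] F [-0.2  0.5 -0.1] w mm 25.6
```

```bash
python3 -m handwheel '{"linear":[[0.35,-0.27,0],[0,0,0],[0,0,0]],"twist":[[0,0,0],[0,0,0],[0,0,0]],"grip":[1,1,1]}' 20
python3 st.py
```

```text
t: 5.6
tool_pos: [633.3, -57.0, 128.6]
orientation: [0.717, 0.697, 0.0, 0.001]
ft_force: [-0.1, -0.1, 0.0]
width: 0.277
t 5.6 pos [633.32 -57.04 128.56] yaw 88.32 zdir [ 1.3e-03 -2.0e-04 -1.0e+00] F [-0.1 -0.1  0. ] w mm 25.8
```

```bash
python3 -m handwheel '{"linear":[[0,0,-0.6],[0,0,-0.5],[0,0,-0.2],[0,0,-0.1],[0,0,0]],"twist":[[0,0,0],[0,0,0],[0,0,0],[0,0,0],[0,0,0]],"grip":[1,1,1,1,1]}' 20
python3 st.py
```

```text
t: 6.1
tool_pos: [633.0, -56.9, 113.6]
orientation: [0.717, 0.697, -0.0, -0.0]
ft_force: [0.1, -0.6, -0.1]
width: 0.274
t 6.1 pos [633.   -56.87 113.64] yaw 88.34 zdir [-1.e-04  0.e+00 -1.e+00] F [ 0.1 -0.6 -0.1] w mm 25.4
```

```bash
python3 -m handwheel '{"linear":[[0,0,-0.05],[0,0,-0.05],[0,0,0],[0,0,0],[0,0,0],[0,0,4],[0,0,4],[-1.5,-1,3]],"twist":[[0,0,0],[0,0,0],[0,0,0],[0,0,0],[0,0,0],[0,0,0],[0,0,0],[0,0,5]],"grip":[1,1,0.55,0.55,0.55,0.55,0.55,0.45]}' 20
python3 st.py
```

```text
t: 6.9
tool_pos: [619.0, -66.3, 225.0]
orientation: [0.686, 0.728, 0.001, 0.001]
ft_force: [-0.5, -0.4, -0.8]
width: 0.496
t 6.9 pos [619.02 -66.34 224.97] yaw 93.43 zdir [ 2.7e-03 -3.0e-04 -1.0e+00] F [-0.5 -0.4 -0.8] w mm 46.2
```

```bash
python3 -m handwheel '{"linear":[[-4.5,0.6,1.2],[-4.5,0.6,1.2],[-4.5,0.6,1.2],[-4.5,0.6,1.2],[0,0,0],[0,0,0]],"twist":[[0,0,5.5],[0,0,5.5],[0,0,5.5],[0,0,5.5],[0,0,0],[0,0,0]],"grip":[0.4,0.4,0.4,0.4,0.4,0.4]}' 20
python3 st.py; python3 dm.py 15 32 pics/w5.png
```

```text
t: 7.5
tool_pos: [438.0, -42.9, 271.4]
orientation: [0.535, 0.845, 0.0, 0.001]
ft_force: [1.6, -0.8, 0.2]
width: 0.598
t 7.5 pos [438.04 -42.94 271.41] yaw 115.29 zdir [ 1.9e-03 -4.0e-04 -1.0e+00] F [ 1.6 -0.8  0.2] w mm 55.6
tool [438.  -42.9 271.4] t 7.5
px [323. 186.] n 983 z [22.6 24.1 25.3] c [438.9 -42.5] size [25.6 40.3] long deg 114.8
```

View pics/w5.png

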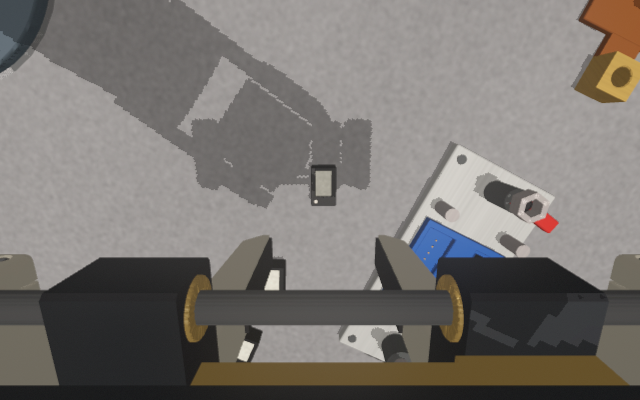

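```bash
python3 -m handwheel '{"linear":[[0,0,-4.5],[0,0,-4.5],[0,0,-4.5],[0,0,-3],[0,0,-1.3],[0,0,0],[0,0,0],[0,0,0]],"twist":[[0,0,0],[0,0,0],[0,0,0],[0,0,0],[0,0,0],[0,0,0],[0,0,0],[0,0,0]],"grip":[0.4,0.4,0.4,0.4,0.4,0.4,1,1]}' 20
python3 -m handwheel '{"linear":[[0,0,0],[0,0,0],[0,0,0]],"twist":[[0,0,0],[0,0,0],[0,0,0]],"grip":[1,1,1]}' 20
python3 st.py
```

```text
t: 8.35
tool_pos: [438.8, -43.0, 93.3]
orientation: [0.535, 0.845, 0.0, 0.001]
ft_force: [0.7, 0.3, -0.4]
width: 0.475
t: 8.65
tool_pos: [438.3, -43.0, 93.2]
orientation: [0.535, 0.845, 0.0, 0.001]
ft_force: [-0.4, -0.6, 6.2]
width: 0.278
t 8.65 pos [438.31 -42.95  93.24] yaw 115.33 zdir [ 1.1e-03 -2.0e-04 -1.0e+00] F [-0.4 -0.6  6.2] w mm 25.8
```

```bash
python3 -m handwheel '{"linear":[[0,0,3],[0,0,4],[3.3,-1.1,2],[4,-1.4,1],[4,-1.4,0],[4,-1.4,0],[4,-1.5,-2],[0,0,-3]],"twist":[[0,0,0],[0,0,0],[0,0,-6.8],[0,0,-6.8],[0,0,-6.8],[0,0,-6.6],[0,0,0],[0,0,0]],"grip":[1,1,1,1,1,1,1,1]}' 20
python3 -m handwheel '{"linear":[[0,0,-1],[0,0,0],[0,0,0]],"twist":[[0,0,0],[0,0,0],[0,0,0]],"grip":[1,1,1]}' 20
python3 st.py
```

```text
t: 9.45
tool_pos: [635.3, -112.7, 143.7]
orientation: [0.718, 0.696, 0.002, 0.003]
ft_force: [-0.2, 0.3, 0.5]
width: 0.276
t: 9.75
tool_pos: [630.9, -110.7, 133.8]
orientation: [0.717, 0.697, 0.0, 0.0]
ft_force: [0.4, 1.0, 0.5]
width: 0.278
t 9.75 pos [ 630.88 -110.71  133.82] yaw 88.35 zdir [ 5.e-04 -1.e-04 -1.e+00] F [0.4 1.  0.5] w mm 25.9
```

```bash
python3 -m handwheel '{"linear":[[0,0,-0.8],[0,0,-0.8],[0,0,-0.3],[0,0,-0.1],[0,0,0]],"twist":[[0,0,0],[0,0,0],[0,0,0],[0,0,0],[0,0,0]],"grip":[1,1,1,1,1]}' 20
python3 st.py
```

```text
t: 10.25
tool_pos: [630.9, -110.8, 113.2]
orientation: [0.717, 0.697, -0.0, -0.0]
ft_force: [-2.2, 1.1, 3.7]
width: 0.275
t 10.25 pos [ 630.9  -110.83  113.16] yaw 88.34 zdir [-3.e-04  1.e-04 -1.e+00] F [-2.2  1.1  3.7] w mm 25.6
```

```bash
python3 -m handwheel '{"linear":[[0,0,0],[0,0,0],[0,0,0],[0,0,4],[0,0,4],[-0.5,0,4.5],[-4.5,-0.5,2],[-4.5,-1,1]],"twist":[[0,0,0],[0,0,0],[0,0,0],[0,0,0],[0,0,0],[0,0,0],[0,0,6],[0,0,6]],"grip":[0.55,0.55,0.55,0.55,0.55,0.55,0.5,0.45]}' 20
python3 -m handwheel '{"linear":[[-4.5,-1.8,0.4],[-4,-2,0],[-1.7,-0.3,0],[0,0,0],[0,0,0]],"twist":[[0,0,6],[0,0,6.4],[0,0,0],[0,0,0],[0,0,0]],"grip":[0.4,0.4,0.4,0.4,0.4]}' 20
python3 st.py; python3 dm.py 15 32 pics/w6.png
```

```text
t: 11.05
tool_pos: [535.5, -125.7, 269.7]
orientation: [0.639, 0.77, 0.001, 0.002]
ft_force: [0.6, -1.5, 0.1]
width: 0.536
t: 11.55
tool_pos: [434.6, -167.0, 272.0]
orientation: [0.554, 0.832, 0.0, 0.001]
ft_force: [0.8, -0.7, -0.3]
width: 0.599
t 11.55 pos [ 434.6  -167.    272.01] yaw 112.68 zdir [ 1.e-03 -3.e-04 -1.e+00] F [ 0.8 -0.7 -0.3] w mm 55.7
tool [ 434.6 -167.   272. ] t 11.55
px [322. 185.] n 970 z [22.7 24.  25.3] c [ 433.6 -166.3] size [25. 40.] long deg 112.9
px [292. 266.] n 862 z [19.5 24.1 25.3] c [ 438.2 -263.7] size [26.  40.7] long deg 91.3
```

View pics/w6.png

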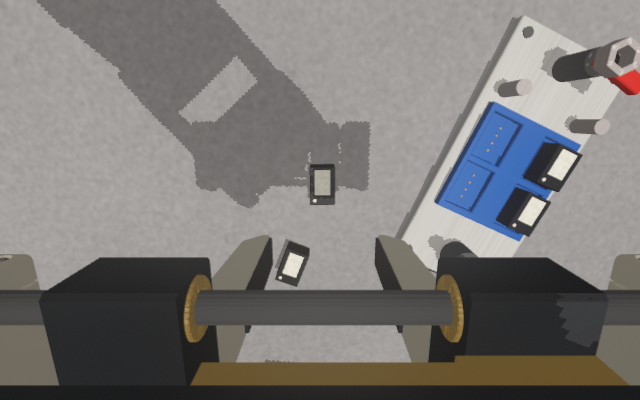

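```bash
python3 -m handwheel '{"linear":[[-0.05,0,-4.5],[0,0,-4.5],[0,0,-4.5],[0,0,-3],[0,0,-1.4],[0,0,0],[0,0,0],[0,0,0]],"twist":[[0,0,0],[0,0,0],[0,0,0],[0,0,0],[0,0,0],[0,0,0],[0,0,0],[0,0,0]],"grip":[0.4,0.4,0.4,0.4,0.4,0.4,1,1]}' 20
python3 -m handwheel '{"linear":[[0,0,0],[0,0,0],[0,0,0]],"twist":[[0,0,0],[0,0,0],[0,0,0]],"grip":[1,1,1]}' 20
python3 st.py
```

```text
t: 12.4
tool_pos: [434.3, -167.0, 93.5]
orientation: [0.554, 0.833, 0.0, 0.001]
ft_force: [0.0, -0.6, 0.1]
width: 0.476
t: 12.7
tool_pos: [433.8, -167.0, 93.3]
orientation: [0.554, 0.833, 0.0, 0.001]
ft_force: [0.2, 1.1, 5.8]
width: 0.274
t 12.7 pos [ 433.79 -167.02   93.29] yaw 112.73 zdir [ 1.e-03 -5.e-04 -1.e+00] F [0.2 1.1 5.8] w mm 25.5
```

```bash
python3 -m handwheel '{"linear":[[0,0,3],[0,0,4],[2.7,1.3,1],[3.9,1.6,0.5],[3.9,1.6,0],[3.4,1.3,-1],[0,0,-2],[0,0,-1.5]],"twist":[[0,0,0],[0,0,0],[0,0,-6.1],[0,0,-6.1],[0,0,-6.1],[0,0,-6.1],[0,0,0],[0,0,0]],"grip":[1,1,1,1,1,1,1,1]}' 20
python3 -m handwheel '{"linear":[[0,0,0],[0,0,0]],"twist":[[0,0,0],[0,0,0]],"grip":[1,1]}' 20
python3 st.py
```

```text
t: 13.5
tool_pos: [572.5, -108.4, 131.5]
orientation: [0.717, 0.697, -0.0, -0.0]
ft_force: [-0.3, 0.1, 0.0]
width: 0.277
t: 13.7
tool_pos: [572.0, -109.2, 132.9]
orientation: [0.717, 0.697, -0.0, -0.0]
ft_force: [-0.0, 0.0, -0.1]
width: 0.276
t 13.7 pos [ 572.04 -109.24  132.87] yaw 88.31 zdir [-6.e-04  2.e-04 -1.e+00] F [-0.   0.  -0.1] w mm 25.7
```

```bash
python3 -m handwheel '{"linear":[[0.08,0,-0.8],[0,0,-0.8],[0,0,-0.3],[0,0,-0.05],[0,0,0]],"twist":[[0,0,0],[0,0,0],[0,0,0],[0,0,0],[0,0,0]],"grip":[1,1,1,1,1]}' 20
python3 st.py
```

```text
t: 14.2
tool_pos: [573.3, -109.0, 113.2]
orientation: [0.717, 0.697, -0.0, -0.0]
ft_force: [0.4, 0.3, -0.7]
width: 0.276
t 14.2 pos [ 573.26 -108.96  113.18] yaw 88.33 zdir [-0.  0. -1.] F [ 0.4  0.3 -0.7] w mm 25.6
```

```bash
python3 -m handwheel '{"linear":[[0,0,-0.05],[0,0,0],[0,0,0],[0,0,0],[0,0,4],[0,0,4],[-2,0,4],[-3.5,-2,3]],"twist":[[0,0,0],[0,0,0],[0,0,0],[0,0,0],[0,0,0],[0,0,0],[0,0,0],[0,0,0]],"grip":[0.55,0.55,0.55,0.55,0.55,0.55,0.5,0.45]}' 20
python3 -m handwheel '{"linear":[[-3,-4,1],[-3,-4,0],[-2,-4,0],[0,-1.5,0],[0,0,0],[0,0,0]],"twist":[[0,0,3],[0,0,0],[0,0,0],[0,0,0],[0,0,0],[0,0,0]],"grip":[0.4,0.4,0.4,0.4,0.4,0.4]}' 20
python3 st.py; python3 dm.py 15 32 pics/w7.png
```

```text
t: 15.0
tool_pos: [519.0, -127.9, 264.8]
orientation: [0.717, 0.698, 0.001, 0.001]
ft_force: [-0.9, -0.9, -0.5]
width: 0.533
t: 15.6
tool_pos: [439.4, -262.5, 272.2]
orientation: [0.699, 0.715, 0.0, -0.0]
ft_force: [0.5, 0.6, 0.5]
width: 0.6
t 15.6 pos [ 439.42 -262.46  272.17] yaw 91.33 zdir [-2.e-04  5.e-04 -1.e+00] F [0.5 0.6 0.5] w mm 55.8
tool [ 439.4 -262.5  272.2] t 15.6
px [321. 188.] n 985 z [22.3 24.  25.2] c [ 438.2 -264. ] size [25.1 40.6] long deg 91.0
```

View pics/w7.png

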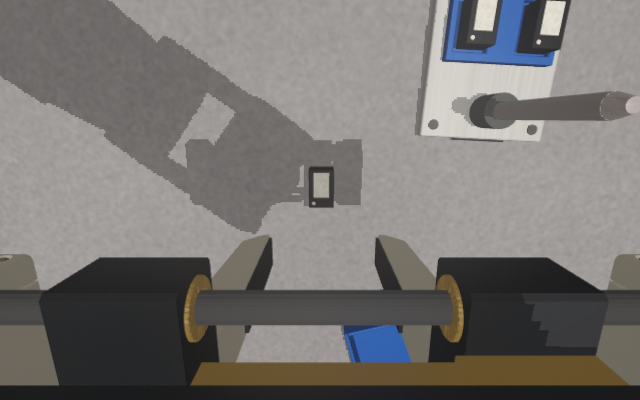

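```bash
python3 -m handwheel '{"linear":[[-0.1,-0.1,-4.5],[0,0,-4.5],[0,0,-4.5],[0,0,-3],[0,0,-1.4],[0,0,0],[0,0,0],[0,0,0]],"twist":[[0,0,0],[0,0,0],[0,0,0],[0,0,0],[0,0,0],[0,0,0],[0,0,0],[0,0,0]],"grip":[0.4,0.4,0.4,0.4,0.4,0.4,1,1]}' 20
python3 -m handwheel '{"linear":[[0,0,0],[0,0,0],[0,0,0]],"twist":[[0,0,0],[0,0,0],[0,0,0]],"grip":[1,1,1]}' 20
python3 st.py
```

```text
t: 16.45
tool_pos: [438.9, -264.3, 94.9]
orientation: [0.699, 0.715, 0.0, 0.001]
ft_force: [-0.1, 0.5, 0.5]
width: 0.476
t: 16.75
tool_pos: [438.3, -264.2, 94.1]
orientation: [0.699, 0.715, 0.0, 0.001]
ft_force: [-1.2, 1.0, 7.2]
width: 0.275
t 16.75 pos [ 438.31 -264.23   94.08] yaw 91.33 zdir [ 9.e-04 -7.e-04 -1.e+00] F [-1.2  1.   7.2] w mm 25.6
```

```bash
python3 -m handwheel '{"linear":[[0,0,4],[0,0,4],[0,1.7,3],[2.4,4.1,0.3],[2.8,4,0],[2.8,4,0],[2.8,4,0],[2.8,3,-1]],"twist":[[0,0,0],[0,0,0],[0,0,-3],[0,0,0],[0,0,0],[0,0,0],[0,0,0],[0,0,0]],"grip":[1,1,1,1,1,1,1,1]}' 20
python3 -m handwheel '{"linear":[[0,0,-4],[0,0,-2],[0,0,0],[0,0,0]],"twist":[[0,0,0],[0,0,0],[0,0,0],[0,0,0]],"grip":[1,1,1,1]}' 20
python3 st.py
```

```text
t: 17.55
tool_pos: [575.4, -53.7, 197.5]
orientation: [0.717, 0.697, 0.001, 0.001]
ft_force: [0.4, -1.0, -0.8]
width: 0.279
t: 17.95
tool_pos: [574.2, -56.2, 136.9]
orientation: [0.717, 0.697, 0.0, 0.0]
ft_force: [0.2, 0.5, -0.4]
width: 0.28
t 17.95 pos [574.2  -56.2  136.94] yaw 88.32 zdir [ 1.e-04  0.e+00 -1.e+00] F [ 0.2  0.5 -0.4] w mm 26.0
```

```bash
python3 -m handwheel '{"linear":[[0,0,-0.9],[0,0,-0.9],[0,0,-0.4],[0,0,-0.1],[0,0,0]],"twist":[[0,0,0],[0,0,0],[0,0,0],[0,0,0],[0,0,0]],"grip":[1,1,1,1,1]}' 20
python3 st.py
```

```text
t: 18.45
tool_pos: [574.0, -56.1, 113.8]
orientation: [0.717, 0.697, -0.0, -0.0]
ft_force: [-3.2, -0.7, 6.2]
width: 0.279
t 18.45 pos [573.98 -56.14 113.77] yaw 88.33 zdir [-3.e-04 -1.e-04 -1.e+00] F [-3.2 -0.7  6.2] w mm 26.0
```

```bash
python3 -m handwheel '{"linear":[[0,0,0],[0,0,0],[0,0,0],[0,0,4],[0,0,4.5],[0,-1,4.5],[0,-1.5,4.5],[0,-2,4.5]],"twist":[[0,0,0],[0,0,0],[0,0,0],[0,0,0],[0,0,0],[0,0,0],[0,0,0],[0,0,0]],"grip":[0.55,0.55,0.55,0.55,0.55,0.5,0.4,0.3]}' 20
python3 -m handwheel '{"linear":[[0,-2,4],[0,0,2],[0,0,0],[0,0,0]],"twist":[[0,0,0],[0,0,0],[0,0,0],[0,0,0]],"grip":[0,0,0,0]}' 20
python3 st.py; python3 dm.py 37 50 pics/w8.png; cp pics/wrist.npz pics/wristC.npz
```

```text
t: 19.25
tool_pos: [573.7, -101.0, 335.4]
orientation: [0.717, 0.697, 0.0, 0.0]
ft_force: [0.9, -0.4, -0.6]
width: 0.625
t: 19.65
tool_pos: [573.8, -120.8, 392.4]
orientation: [0.717, 0.697, -0.0, -0.0]
ft_force: [-0.7, 1.0, 0.5]
width: 0.963
t 19.65 pos [ 573.85 -120.85  392.38] yaw 88.34 zdir [-8.e-04  3.e-04 -1.e+00] F [-0.7  1.   0.5] w mm 89.5
tool [ 573.8 -120.8  392.4] t 19.65
px [322. 121.] n 657 z [42.6 44.  45.4] c [575.7 -56. ] size [39.7 24.5] long deg 88.2
px [368. 123.] n 666 z [42.4 44.1 45.4] c [634.3 -59.5] size [38.7 26. ] long deg 88.3
px [323. 162.] n 572 z [42.6 44.1 45.5] c [ 574.8 -108.3] size [39.8 24. ] long deg 88.3
px [367. 162.] n 623 z [42.1 44.  45.4] c [ 632.4 -110.1] size [39.6 26.4] long deg 88.3
```

View pics/w8.png

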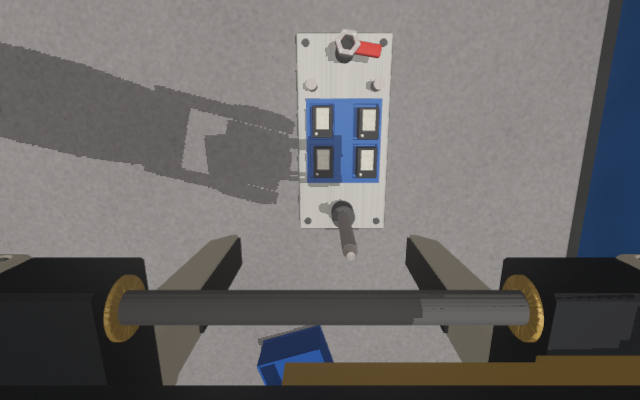

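Run:
```python
from h import *
z=np.load('pics/wristC.npz');p,d=z['pic'],z['d'];K,T=cam('wrist',dict(orientation=z['q'],tool_pos=z['pos']))
C=cloud(K,T,d);X,Y,Z=C[...,0],C[...,1],C[...,2]
box=(X>520)&(X<680)&(Y>-250)&(Y<70)&(d>0)
for lo,hi in [(176,181),(165,177),(120,160),(60,110),(45.5,49)]:
    q=C[box&(Z>lo)&(Z<hi)&(Y<-150)]
    if len(q):print(lo,hi,len(q),q.mean(0).round(1),np.percentile(q,[2,98],axis=0).round(1).tolist())
q=C[box&(Z>76)&(Z<84)&(Y>0)];print('head',q.mean(0).round(1),np.percentile(q,[1,99],axis=0).round(1).tolist())
r=cv2.minAreaRect(C[box&(Z>9)][:,:2].astype(np.float32));print('base',r)
b=(Z>9)&(Z<18)&box;r=cv2.minAreaRect(C[b][:,:2].astype(np.float32));print('base',r)
```

```text
176 181 65 [ 599.8 -182.7  177.3] [[595.5, -186.8, 176.1], [604.1, -178.5, 178.8]]
165 177 153 [ 599.4 -179.8  171.2] [[592.9, -186.3, 165.2], [607.1, -175.5, 176.9]]
120 160 182 [ 598.9 -177.   140.8] [[592.1, -182.0, 121.3], [606.8, -175.0, 158.7]]
60 110 154 [ 599.  -177.    86.6] [[592.2, -181.9, 62.1], [607.1, -175.1, 109.3]]
45.5 49 230 [ 599.  -179.3   47.1] [[584.9, -194.4, 45.6], [614.9, -167.9, 48.6]]
head [605.9  28.5  80.6] [[593.1, 15.7, 76.4], [618.5, 41.0, 82.5]]
base ((592.6904296875, -79.10313415527344), (264.3326416015625, 145.0442657470703), 88.48035430908203)
base ((603.0958862304688, -79.38127136230469), (264.2977600097656, 124.29254150390625), 88.43927764892578)
```

```bash
python3 -m handwheel '{"linear":[[0,4.5,0],[0,4.5,0],[0,4.5,0],[0,4.5,0],[0,4.5,0],[0,4.5,0],[0,4.5,0],[0,2.6,0]],"twist":[[0,0,0],[0,0,0],[0,0,0],[0,0,0],[0,0,0],[0,0,0],[0,0,0],[0,0,0]],"grip":[0,0,0,0,0,0,0,0]}' 20
python3 -m handwheel '{"linear":[[0,0,0],[0,0,0],[0,0,0]],"twist":[[0,0,0],[0,0,0],[0,0,0]],"grip":[0,0,0]}' 20
python3 st.py; python3 dm.py 37 50 pics/w9.png; cp pics/wrist.npz pics/wristD.npz
```

```text
t: 20.5
tool_pos: [573.1, 223.3, 391.2]
orientation: [0.716, 0.698, -0.001, -0.001]
ft_force: [0.2, -1.3, -0.6]
width: 1.0
t: 20.8
tool_pos: [574.0, 219.0, 392.6]
orientation: [0.718, 0.697, -0.001, -0.0]
ft_force: [-0.6, 0.1, -0.5]
width: 0.997
t 20.8 pos [574.02 219.05 392.56] yaw 88.3 zdir [-1.3e-03 -6.0e-04 -1.0e+00] F [-0.6  0.1 -0.5] w mm 92.7
tool [574.  219.  392.6] t 20.8
px [329. 347.] n 423 z [39.8 44.2 45.6] c [575.7 -55. ] size [40.8 24.8] long deg 88.3
px [367. 348.] n 428 z [39.9 44.3 45.7] c [634.7 -58.6] size [40.5 25.9] long deg 88.6
```

View pics/w9.png

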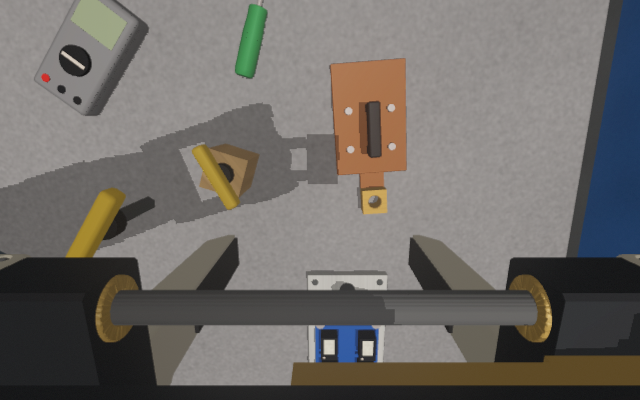

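```bash
cat > plate.py <<'E'
from h import *
import sys
z=np.load(sys.argv[1]);p,d=z['pic'],z['d'];K,T=cam('wrist',dict(orientation=z['q'],tool_pos=z['pos']))
C=cloud(K,T,d);X,Y,Z=C[...,0],C[...,1],C[...,2];hsv=cv2.cvtColor(p,cv2.COLOR_RGB2HSV)
ok=(d>0)
def rect(m,name,mn=60):
    n,l,st,ce=cv2.connectedComponentsWithStats(m.astype(np.uint8))
    for i in range(1,n):
        if st[i,4]<mn: continue
        q=C[l==i];r=cv2.minAreaRect(q[:,:2].astype(np.float32))
        a=r[2] if r[1][0]>r[1][1] else r[2]+90
        print(name,'px',ce[i].round(),st[i,4],'z',np.percentile(q[:,2],[5,50,95]).round(1),'c',np.round(r[0],1),np.round(r[1],1),'long',round(a,1))
b=(X>540)&(X<720)&(Y>100)&(Y<380)&ok
rect(b&(Z>44)&(Z<56),'handle')
rect(b&(Z>5)&(Z<11),'plate')
rect(b&(Z>24)&(Z<32),'brass')
b=(X>330)&(X<540)&(Y>60)&(Y<340)&ok
rect(b&(Z>103)&(Z<116),'keybar')
rect(b&(Z>70)&(Z<80),'blocktop')
rect(b&(Z>84)&(Z<96),'boss')
b=(X<420)&(Y>60)&(Y<340)&ok&(X>200)
rect(b&(Z>118)&(Z<170),'bigkey')
E
python3 plate.py pics/wristD.npz
python3 - <<'E'
from h import *
p=np.load('pics/wristD.npz')['pic']
save('pics/keyc.png',cv2.resize(p[120:260,60:300],None,fx=3.2,fy=3.2,interpolation=cv2.INTER_CUBIC))
E
```

```text
handle px [374. 128.] 736 z [48.9 51.6 53.3] c [641.1 271.8] [16.4 69.7] long 92.3
plate px [369. 117.] 7483 z [6.5 7.9 9.4] c [641.1 274.1] [100.1 171.3] long 92.6
brass px [374. 201.] 467 z [26.1 27.9 29.3] c [645.4 172. ] [33.7 33.9] long 92.7
keybar px [215. 177.] 963 z [105.1 109.4 110.9] c [451.7 225.6] [15.7 80. ] long 115.6
keybar px [117. 224.] 98 z [103.8 109.4 112.8] c [331.8 174.4] [ 3.4 19. ] long 90.6
blocktop px [233. 168.] 687 z [73.  74.8 76.5] c [467.6 232.7] [34.9 68.4] long 114.7
blocktop px [206. 182.] 150 z [73.8 75.1 76.4] c [432.6 216.2] [20.2 20.8] long 159.9
boss px [226. 172.] 140 z [85.4 90.5 95.1] c [461.  228.6] [ 8.2 26.6] long 115.7
bigkey px [ 96. 223.] 1822 z [121.  136.3 138.1] c [319.9 179.6] [92.7 19.2] long 53.5
```

View pics/keyc.png

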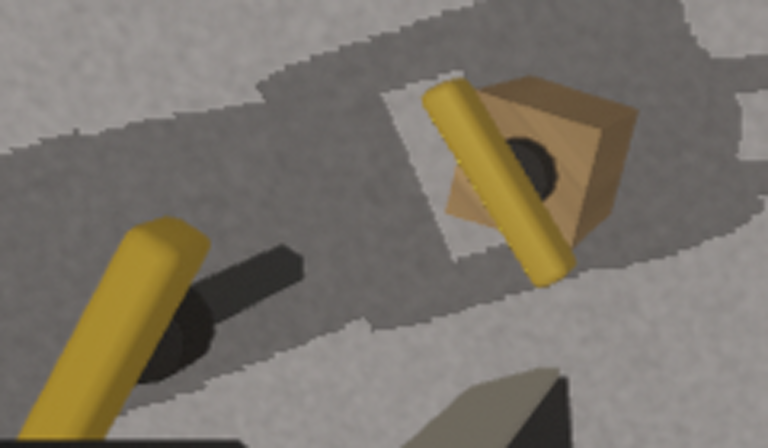

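```bash
python3 -m handwheel '{"linear":[[3.4,2.6,-2],[3.3,2.7,-3],[0,0,-4.8],[0,0,-4],[0,0,0],[0,0,0]],"twist":[[0,0,4.2],[0,0,0],[0,0,0],[0,0,0],[0,0,0],[0,0,0]],"grip":[0.4,0.4,0.4,0.4,0.4,0.4]}' 50
python3 st.py; python3 dm.py 37 50 pics/w10.png; python3 plate.py pics/wrist.npz
```

```text
t: 21.45
tool_pos: [640.2, 271.1, 257.7]
orientation: [0.692, 0.722, 0.0, 0.0]
ft_force: [0.4, 0.5, 1.3]
width: 0.604
t 21.45 pos [640.17 271.13 257.74] yaw 92.48 zdir [ 2.e-04  1.e-04 -1.e+00] F [0.4 0.5 1.3] w mm 56.2
tool [640.2 271.1 257.7] t 21.45
handle px [323. 193.] 1285 z [50.  51.7 53.1] c [641.3 272.4] [15.3 69.1] long 92.1
plate px [323. 169.] 13131 z [6.7 8.  9.2] c [641.  273.9] [100.1 171.5] long 92.5
brass px [323. 277.] 570 z [25.  28.  29.1] c [645.1 176.3] [33.8 26.6] long 2.7
keybar px [ 63. 241.] 1442 z [104.1 109.2 110.7] c [445.1 240.3] [16.1 47.9] long 115.7
blocktop px [110. 231.] 1545 z [71.4 74.8 77.3] c [454.6 234.6] [32.7 50.9] long 159.9
boss px [ 93. 240.] 554 z [85.1 91.  95.4] c [452.4 242.6] [ 9.5 50. ] long 120.7
```

View pics/w10.png

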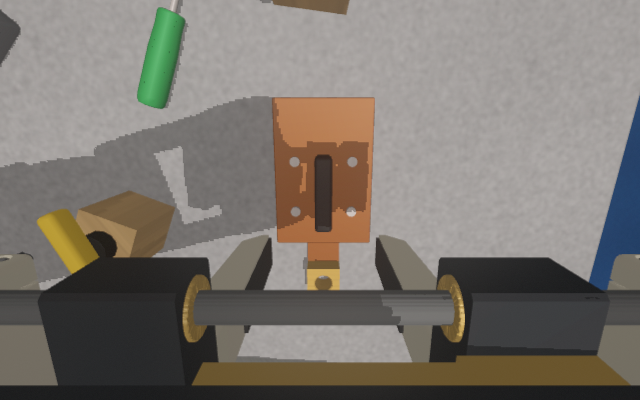

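```bash
python3 -m handwheel '{"linear":[[0.08,0.1,-4.5],[0,0,-4.5],[0,0,-4],[0,0,-2.2],[0,0,0],[0,0,0],[0,0,0],[0,0,0]],"twist":[[0,0,0],[0,0,0],[0,0,0],[0,0,0],[0,0,0],[0,0,0],[0,0,0],[0,0,0]],"grip":[0.4,0.4,0.4,0.4,0.4,1,1,1]}' 50
python3 -m handwheel '{"linear":[[0,0,0],[0,0,0],[0,0,0],[0,0,0]],"twist":[[0,0,0],[0,0,0],[0,0,0],[0,0,0]],"grip":[1,1,1,1]}' 50
python3 st.py
```

```text
t: 22.3
tool_pos: [641.4, 273.1, 107.0]
orientation: [0.691, 0.723, 0.001, 0.001]
ft_force: [0.1, 0.6, 0.4]
width: 0.393
t: 22.7
tool_pos: [640.5, 272.9, 105.0]
orientation: [0.691, 0.723, 0.0, 0.0]
ft_force: [-1.9, -0.4, 4.7]
width: 0.169
t 22.7 pos [640.54 272.91 104.98] yaw 92.54 zdir [ 1.e-04  0.e+00 -1.e+00] F [-1.9 -0.4  4.7] w mm 15.7
```

```bash
python3 -m handwheel '{"linear":[[0,0,1.5],[0,0,3],[0,0,4],[0,0,4],[0,0,4],[0,0,3.5],[0,0,0],[0,0,0]],"twist":[[0,0,0],[0,0,0],[0,0,0],[0,0,0],[0,0,0],[0,0,0],[0,0,0],[0,0,0]],"grip":[1,1,1,1,1,1,1,1]}' 50
python3 st.py;  python3 dm.py 37 50 pics/w11.png; cp pics/wrist.npz pics/wristE.npz
```

```text
t: 23.5
tool_pos: [640.2, 272.7, 304.3]
orientation: [0.691, 0.723, -0.0, -0.0]
ft_force: [0.2, -0.0, -5.0]
width: 0.171
t 23.5 pos [640.19 272.75 304.31] yaw 92.54 zdir [-2.e-04 -1.e-04 -1.e+00] F [ 0.2 -0.  -5. ] w mm 15.9
tool [640.2 272.7 304.3] t 23.5
```

View pics/w11.png

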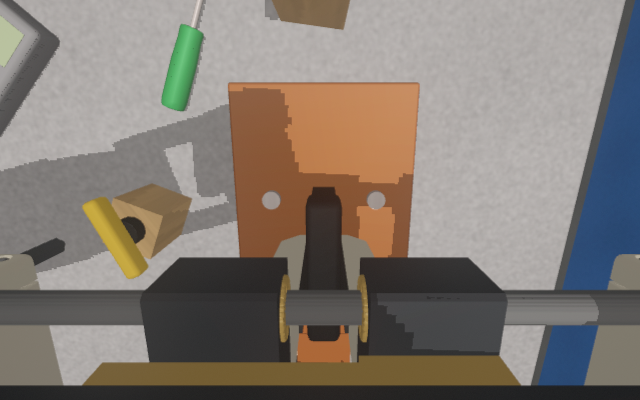

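```bash
cat > held2.py <<'E'
from h import *
import sys
z=np.load(sys.argv[1]);p,d=z['pic'],z['d'];K,T=cam('wrist',dict(orientation=z['q'],tool_pos=z['pos']))
C=cloud(K,T,d);hsv=cv2.cvtColor(p,cv2.COLOR_RGB2HSV)
Rm=R.from_quat(z['q']).as_matrix();L=(C-z['pos'])@Rm   # tool coords
m=(abs(L[...,2]-97)<8)&(d>0)&(hsv[...,0]<15)&(hsv[...,1]>110);m[250:]=0
m=cv2.erode(m.astype(np.uint8),np.ones((3,3)))>0
q=L[m];A=np.c_[q[:,:2],np.ones(len(q))];c=np.linalg.lstsq(A,q[:,2],rcond=None)[0]
print('plane dz/dx,dz/dy deg',np.degrees(c[:2]).round(2),'z0',c[2].round(2))
print('x max',np.percentile(q[:,0],99.8).round(1),'y range',np.percentile(q[:,1],[.3,99.7]).round(1))
# side edges vs x
for a in range(30,90,15):
    s=q[(q[:,0]>a)&(q[:,0]<a+15)]
    print(a,s[:,1].min().round(1),s[:,1].max().round(1),((s[:,1].min()+s[:,1].max())/2).round(2))
E
python3 held2.py pics/wristE.npz
```

```text
plane dz/dx,dz/dy deg [ 0.09 -0.02] z0 96.98
x max 85.8 y range [-47.6  49.4]
30 -48.1 49.9 0.91
45 -48.2 49.9 0.84
60 -48.2 50.0 0.89
75 -48.2 49.9 0.86
```

```bash
python3 -m handwheel '{"linear":[[-0.4,-3,0],[-0.5,-4.5,0],[-0.5,-4.5,0],[-0.5,-4.5,0],[-0.5,-4.5,0],[-0.5,-4.5,0],[-0.5,-4.5,0],[-0.4,-3.5,0]],"twist":[[0,0,-2],[0,0,-2.1],[0,0,0],[0,0,0],[0,0,0],[0,0,0],[0,0,0],[0,0,0]],"grip":[1,1,1,1,1,1,1,1]}' 50
python3 -m handwheel '{"linear":[[0,-2,0],[0,0,0],[0,0,0],[0,0,0]],"twist":[[0,0,0],[0,0,0],[0,0,0],[0,0,0]],"grip":[1,1,1,1]}' 50
python3 st.py
python3 - <<'E'
from h import *
p,d,s=grab('side');save('pics/s1.png',cv2.resize(p[80:230,230:430],None,fx=4,fy=4,interpolation=cv2.INTER_CUBIC))
p,d,s=grab('top');save('pics/t1.png',cv2.resize(p[120:240,280:430],None,fx=5,fy=5,interpolation=cv2.INTER_CUBIC))
E
```

```text
t: 24.35
tool_pos: [601.3, -64.4, 302.3]
orientation: [0.717, 0.697, -0.001, -0.001]
ft_force: [0.9, 0.4, -3.8]
width: 0.172
t: 24.75
tool_pos: [602.3, -81.2, 303.6]
orientation: [0.716, 0.698, -0.0, -0.001]
ft_force: [-0.2, -0.3, -3.9]
width: 0.17
t 24.75 pos [602.31 -81.17 303.58] yaw 88.48 zdir [-1.7e-03  6.0e-04 -1.0e+00] F [-0.2 -0.3 -3.9] w mm 15.9
```

View pics/s1.png

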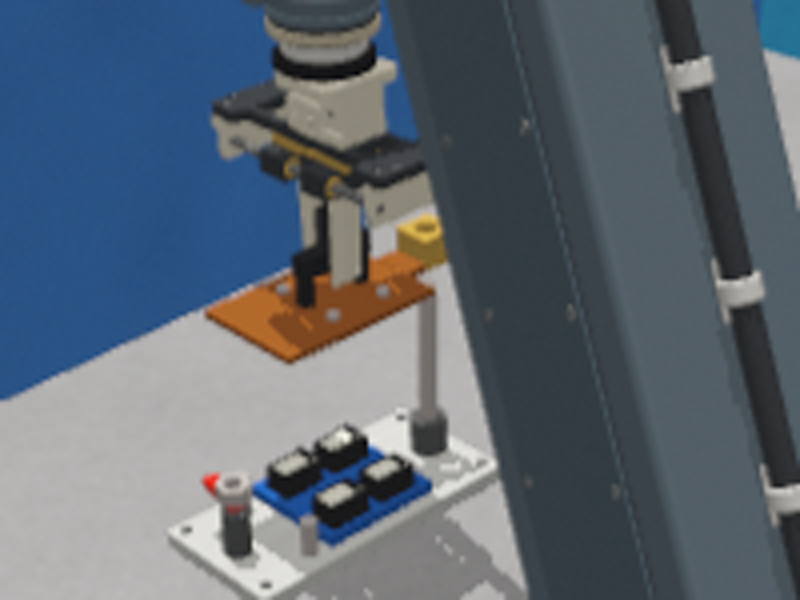

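View pics/t1.png

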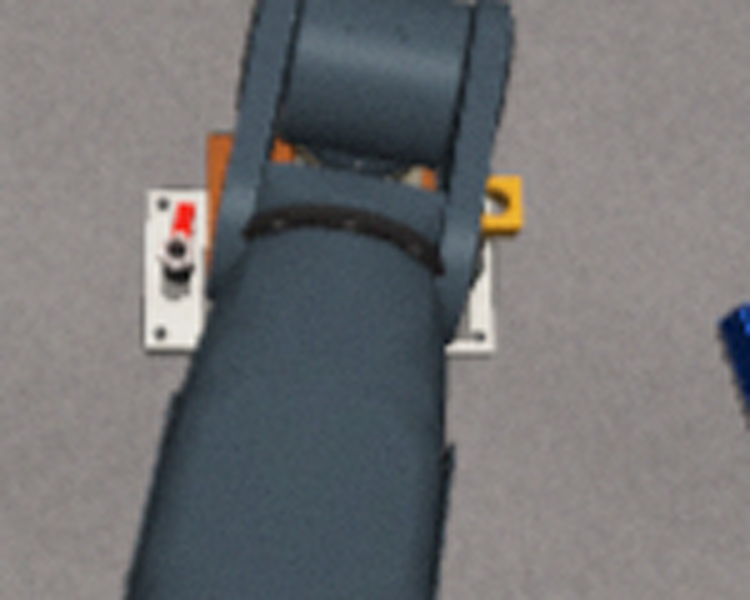

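```bash
python3 -m handwheel '{"linear":[[0,-0.08,-1],[0,0,-1],[0,0,-0.5],[0,0,-0.3],[0,0,0],[0,0,0]],"twist":[[0,0,0],[0,0,0],[0,0,0],[0,0,0],[0,0,0],[0,0,0]],"grip":[1,1,1,1,1,1]}' 50
python3 st.py
python3 -m handwheel '{"linear":[[0,0,-0.3],[0,0,-0.3],[0,0,-0.2],[0,0,-0.2],[0,0,0],[0,0,0]],"twist":[[0,0,0],[0,0,0],[0,0,0],[0,0,0],[0,0,0],[0,0,0]],"grip":[1,1,1,1,1,1]}' 50
python3 st.py; python3 -c "
from h import *
print(robot.observe()['moment'])"
```

```text
t: 25.45
tool_pos: [602.6, -83.0, 276.8]
orientation: [0.717, 0.697, 0.0, 0.0]
ft_force: [0.3, 0.3, -4.7]
width: 0.169
t 25.45 pos [602.63 -82.96 276.76] yaw 88.43 zdir [ 3.e-04 -1.e-04 -1.e+00] F [ 0.3  0.3 -4.7] w mm 15.7
t: 26.05
tool_pos: [602.5, -82.9, 266.5]
orientation: [0.717, 0.697, -0.0, -0.0]
ft_force: [-0.1, 0.9, -4.1]
width: 0.17
t 26.05 pos [602.46 -82.93 266.52] yaw 88.43 zdir [-2.e-04  1.e-04 -1.e+00] F [-0.1  0.9 -4.1] w mm 15.8
[ 0.04893421  0.02968053 -0.03839377]
```

```bash
python3 -m handwheel '{"linear":[[0,0,-0.6],[0,0,-1],[0,0,-1],[0,0,-1],[0,0,-0.5],[0,0,0]],"twist":[[0,0,0],[0,0,0],[0,0,0],[0,0,0],[0,0,0],[0,0,0]],"grip":[1,1,1,1,1,1]}' 50
python3 st.py
```

```text
t: 26.65
tool_pos: [602.3, -82.9, 224.5]
orientation: [0.717, 0.697, -0.0, -0.001]
ft_force: [-0.3, 1.0, -4.0]
width: 0.169
t 26.65 pos [602.3  -82.94 224.55] yaw 88.44 zdir [-1.3e-03  2.0e-04 -1.0e+00] F [-0.3  1.  -4. ] w mm 15.7
```

```bash
python3 -m handwheel '{"linear":[[0,0,-1],[0,0,-1.5],[0,0,-1.5],[0,0,-1],[0,0,-0.6],[0,0,0],[0,0,0]],"twist":[[0,0,0],[0,0,0],[0,0,0],[0,0,0],[0,0,0],[0,0,0],[0,0,0]],"grip":[1,1,1,1,1,1,1]}' 50
python3 st.py
```

```text
t: 27.35
tool_pos: [602.6, -83.0, 169.7]
orientation: [0.717, 0.697, 0.0, -0.0]
ft_force: [-1.2, 1.1, -4.4]
width: 0.164
t 27.35 pos [602.59 -82.98 169.7 ] yaw 88.43 zdir [-0.e+00  1.e-04 -1.e+00] F [-1.2  1.1 -4.4] w mm 15.3
```

```bash
python3 -m handwheel '{"linear":[[0,0,-0.6],[0,0,-0.6],[0,0,-0.3],[0,0,-0.1],[0,0,-0.1],[0,0,-0.1],[0,0,0],[0,0,0]],"twist":[[0,0,0],[0,0,0],[0,0,0],[0,0,0],[0,0,0],[0,0,0],[0,0,0],[0,0,0]],"grip":[1,1,1,1,1,1,1,1]}' 50
python3 st.py
```

```text
t: 28.15
tool_pos: [602.6, -82.9, 152.0]
orientation: [0.717, 0.697, 0.0, 0.0]
ft_force: [-3.8, 1.3, 0.9]
width: 0.169
t 28.15 pos [602.58 -82.94 151.96] yaw 88.43 zdir [ 3.e-04 -1.e-04 -1.e+00] F [-3.8  1.3  0.9] w mm 15.8
```

```bash
python3 -m handwheel '{"linear":[[0,0,-0.05],[0,0,0],[0,0,0],[0,0,0],[0,0,0],[0,0,0],[0,0,4],[0,0,4]],"twist":[[0,0,0],[0,0,0],[0,0,0],[0,0,0],[0,0,0],[0,0,0],[0,0,0],[0,0,0]],"grip":[1,1,0.5,0.4,0.4,0.4,0.4,0.4]}' 50
python3 st.py
python3 -m handwheel '{"linear":[[0,0,4.5],[0,0,4.5],[0,0,4],[0,-1,3],[0,0,0],[0,0,0]],"twist":[[0,0,0],[0,0,0],[0,0,0],[0,0,0],[0,0,0],[0,0,0]],"grip":[0.2,0,0,0,0,0]}' 20
python3 st.py; python3 dm.py 37 50 pics/w12.png; cp pics/wrist.npz pics/wristF.npz
```

```text
t: 28.95
tool_pos: [602.1, -82.9, 231.2]
orientation: [0.717, 0.697, -0.001, -0.001]
ft_force: [0.1, -0.4, 0.1]
width: 0.59
t 28.95 pos [602.12 -82.89 231.25] yaw 88.43 zdir [-2.2e-03  5.0e-04 -1.0e+00] F [ 0.1 -0.4  0.1] w mm 54.9
t: 29.55
tool_pos: [602.4, -93.0, 391.0]
orientation: [0.717, 0.697, 0.0, 0.0]
ft_force: [-0.4, -0.0, -0.6]
width: 0.995
t 29.55 pos [602.44 -93.03 390.98] yaw 88.42 zdir [ 5.e-04 -1.e-04 -1.e+00] F [-0.4 -0.  -0.6] w mm 92.6
tool [602.4 -93.  391. ] t 29.55
```

View pics/w12.png

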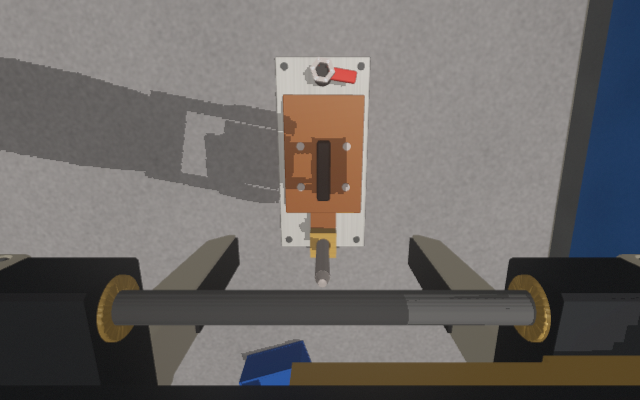

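```bash
cat > fitchk.py <<'E'
from h import *
import sys
z=np.load(sys.argv[1]);p,d=z['pic'],z['d'];K,T=cam('wrist',dict(orientation=z['q'],tool_pos=z['pos']))
C=cloud(K,T,d);X,Y,Z=C[...,0],C[...,1],C[...,2];hsv=cv2.cvtColor(p,cv2.COLOR_RGB2HSV)
ok=(d>0)&(X>530)&(X<680)&(Y>-220)&(Y<90)
m=ok&(Z>48)&(Z<61)&(hsv[...,0]<18)&(hsv[...,1]>110)&(Y<7)
m=cv2.erode(m.astype(np.uint8),np.ones((3,3)))>0
q=C[m];A=np.c_[q[:,:2]-[602,-83],np.ones(len(q))];c,*_=np.linalg.lstsq(A,q[:,2],rcond=None)
print('plate plane slope deg',np.degrees(c[:2]).round(2),'z',c[2].round(2),len(q))
r=cv2.minAreaRect(C[ok&(Z>48)&(Z<61)&(Y<7)&(Y>-160)][:,:2].astype(np.float32));print('plate rect',r)
q=C[ok&(Z>76)&(Z<84)&(Y>0)];print('head mean',q.mean(0).round(1))
r=cv2.minEnclosingCircle(q[:,:2].astype(np.float32));print(r)
h=cv2.convexHull(q[:,:2].astype(np.float32));
red=((hsv[...,0]<8)|(hsv[...,0]>172))&(hsv[...,1]>140)&ok&(Y>-40)&(Z>60)
if red.sum()>20:
    q=C[red];r=cv2.minAreaRect(q[:,:2].astype(np.float32));a=r[2] if r[1][0]>r[1][1] else r[2]+90
    print('finger',q.mean(0).round(1),r,'long',a)
u,v=proj(K,T,[605.8,28.5,81]);u,v=int(u),int(v)
save(sys.argv[2],cv2.resize(p[max(0,v-40):v+40,u-50:u+50],None,fx=7,fy=7,interpolation=cv2.INTER_CUBIC))
E
python3 fitchk.py pics/wristF.npz pics/head1.png
```

```text
plate plane slope deg [ 0.06 -0.08] z 54.95 7467
plate rect ((604.0137939453125, -78.21992492675781), (164.39578247070312, 100.21510314941406), 88.17386627197266)
head mean [605.8  28.6  80.7]
((605.6878051757812, 28.460540771484375), 13.797039985656738)
finger [631.   22.9  66.6] ((630.3780517578125, 23.322433471679688), (12.940790176391602, 27.382511138916016), 78.93317413330078) long 168.93317413330078
```

View pics/head1.png

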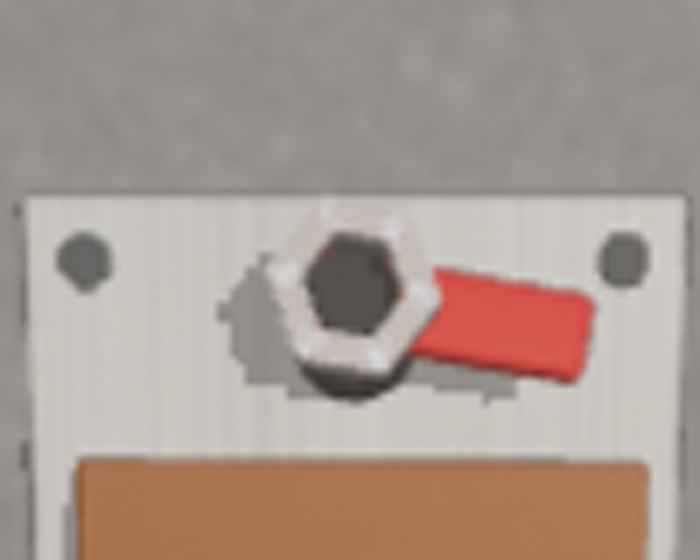

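```bash
python3 -m handwheel '{"linear":[[-2,4,0],[-2.1,4.4,0],[-2.1,4.4,0],[-2.1,4.4,0],[-2.1,4.4,-1],[-2.1,4.4,-1],[-2.1,4.4,-1],[-0.6,1.4,-2]],"twist":[[0,0,4],[0,0,4],[0,0,4],[0,0,4],[0,0,4],[0,0,4],[0,0,3.2],[0,0,0]],"grip":[0,0,0.2,0.4,0.4,0.4,0.4,0.4]}' 20
python3 -m handwheel '{"linear":[[0,0,0],[0,0,0],[0,0,0]],"twist":[[0,0,0],[0,0,0],[0,0,0]],"grip":[0.4,0.4,0.4]}' 20
python3 st.py; python3 dm.py 37 50 pics/w13.png; cp pics/wrist.npz pics/wristG.npz; python3 plate.py pics/wristG.npz
```

```text
t: 30.4
tool_pos: [448.4, 228.2, 340.2]
orientation: [0.53, 0.848, 0.0, -0.0]
ft_force: [-0.0, 0.2, -1.2]
width: 0.608
t: 30.7
tool_pos: [451.1, 224.3, 341.4]
orientation: [0.533, 0.846, 0.0, 0.0]
ft_force: [-0.2, -1.0, 0.8]
width: 0.601
t 30.7 pos [451.1  224.27 341.4 ] yaw 115.57 zdir [ 2.e-04 -1.e-04 -1.e+00] F [-0.2 -1.   0.8] w mm 55.9
tool [451.1 224.3 341.4] t 30.7
keybar px [323. 187.] 1161 z [107.1 109.5 110.9] c [450.5 225.7] [14.2 78.4] long 115.8
keybar px [190. 183.] 71 z [104.1 111.4 113.6] c [331.4 173.8] [ 2.7 14.9] long 90.3
blocktop px [340. 181.] 552 z [73.6 75.  76.2] c [470.2 235.1] [26.2 53.9] long 115.9
blocktop px [306. 181.] 529 z [73.7 75.  76.1] c [431.1 216.6] [26.  51.4] long 115.1
boss px [313. 184.] 83 z [89.  90.9 92.3] c [440.8 221.3] [ 5.2 20.3] long 115.2
boss px [333. 184.] 97 z [89.5 90.9 92.1] c [460.4 230.5] [ 5.2 21.8] long 116.0
bigkey px [166. 179.] 2632 z [129.3 136.8 138.4] c [315.  175.2] [104.1  19.7] long 53.6
```

View pics/w13.png

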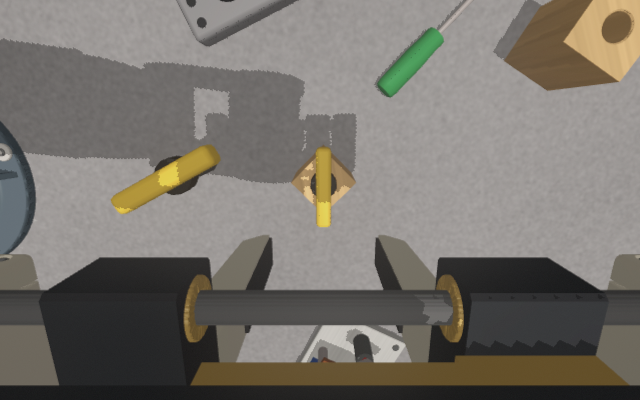

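Run:
```python
from h import *
z=np.load('pics/wristG.npz');p,d=z['pic'],z['d'];K,T=cam('wrist',dict(orientation=z['q'],tool_pos=z['pos']))
C=cloud(K,T,d);X,Y,Z=C[...,0],C[...,1],C[...,2]
m=(abs(X-450)<50)&(abs(Y-226)<50)&(abs(Z-75)<2.5)&(d>0)
r=cv2.minAreaRect(C[m][:,:2].astype(np.float32));print('block',r)
m=(abs(X-450)<50)&(abs(Y-226)<50)&(abs(Z-91)<2.5)&(d>0)
r=cv2.minEnclosingCircle(C[m][:,:2].astype(np.float32));print('boss',r)
m=(abs(X-450)<50)&(abs(Y-226)<50)&(Z>103)&(d>0)
r=cv2.minAreaRect(C[m][:,:2].astype(np.float32));print('bar',r)
```

```text
block ((451.2344665527344, 225.52857971191406), (50.1363525390625, 50.027748107910156), 70.47645568847656)
boss ((450.89111328125, 225.8004608154297), 13.753504753112793)
bar ((445.95343017578125, 244.45042419433594), (93.71025085449219, 83.37786102294922), 71.32154846191406)
```

```bash
python3 -m handwheel '{"linear":[[-0.06,0.13,-4.5],[0,0,-4.5],[0,0,-4],[0,0,-2.4],[0,0,-0.8],[0,0,0],[0,0,0]],"twist":[[0,0,0],[0,0,0],[0,0,0],[0,0,0],[0,0,0],[0,0,0],[0,0,0]],"grip":[0.5,0.5,0.5,0.5,0.5,0.5,0.5]}' 20
python3 st.py
```

```text
t: 31.45
tool_pos: [450.8, 226.3, 180.4]
orientation: [0.533, 0.846, 0.001, 0.001]
ft_force: [0.2, 0.7, 0.6]
width: 0.493
t 31.45 pos [450.77 226.33 180.45] yaw 115.6 zdir [ 1.9e-03  7.0e-04 -1.0e+00] F [0.2 0.7 0.6] w mm 45.9
```

```bash
python3 -m handwheel '{"linear":[[0,0,-0.25],[0,0,0],[0,0,0],[0,0,0],[0,0,0],[0,0,0],[0,0,0]],"twist":[[0,0,0],[0,0,0],[0,0,0],[0,0,0],[0,0,0],[0,0,0],[0,0,0]],"grip":[0.5,0.5,1,1,1,1,1]}' 55
python3 st.py
```

```text
t: 32.15
tool_pos: [449.9, 226.4, 176.6]
orientation: [0.533, 0.846, 0.0, 0.0]
ft_force: [-0.3, 0.8, 0.6]
width: 0.16
t 32.15 pos [449.93 226.38 176.62] yaw 115.64 zdir [ 0. -0. -1.] F [-0.3  0.8  0.6] w mm 14.9
```

```bash
python3 -m handwheel '{"linear":[[0,0,1],[0,0,2],[0,0,3],[0,0,3],[0,0,2],[0,0,0.5],[0,0,0],[0,0,0]],"twist":[[0,0,0],[0,0,0],[0,0,0],[0,0,0],[0,0,0],[0,0,0],[0,0,0],[0,0,0]],"grip":[1,1,1,1,1,1,1,1]}' 55
python3 st.py
python3 - <<'E'
from h import *
p,d,s=grab('side');save('pics/s2.png',cv2.resize(p[130:330,180:380],None,fx=3,fy=3,interpolation=cv2.INTER_CUBIC))
p,d,s=grab('wrist');save('pics/w14.png',p)
E
```

```text
t: 32.95
tool_pos: [449.5, 226.2, 290.6]
orientation: [0.533, 0.846, -0.001, -0.0]
ft_force: [-0.6, -0.5, -1.6]
width: 0.153
t 32.95 pos [449.51 226.21 290.59] yaw 115.63 zdir [-1.5e-03 -6.0e-04 -1.0e+00] F [-0.6 -0.5 -1.6] w mm 14.2
```

View pics/s2.png

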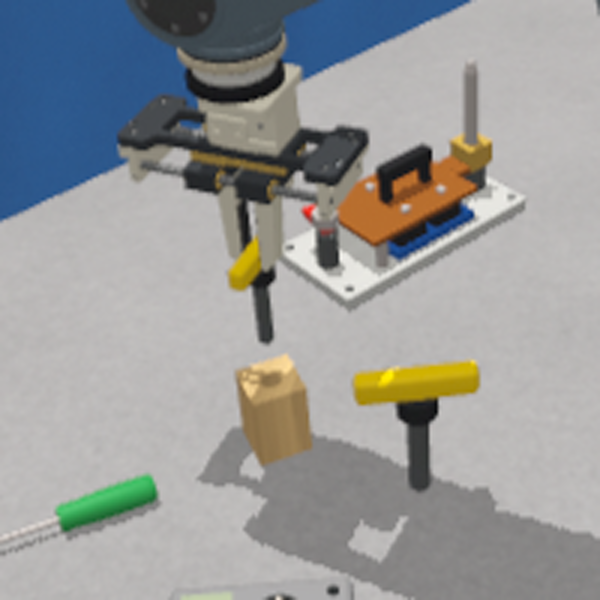

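View pics/w14.png

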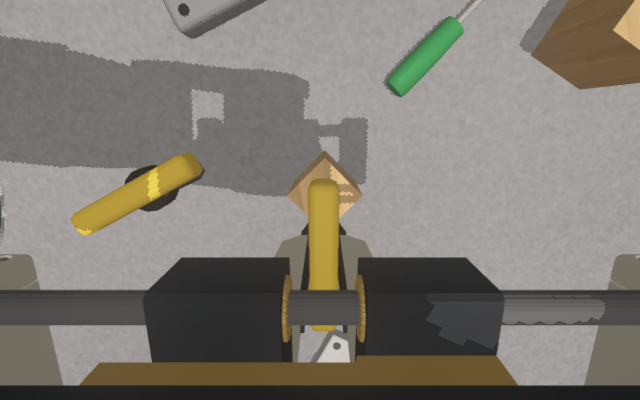

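```bash
cat > bar.py <<'E'
from h import *
import sys
z=np.load('pics/wrist.npz' if len(sys.argv)<2 else sys.argv[1]);p,d=z['pic'],z['d'];K,T=cam('wrist',dict(orientation=z['q'],tool_pos=z['pos']))
C=cloud(K,T,d);hsv=cv2.cvtColor(p,cv2.COLOR_RGB2HSV)
Rm=R.from_quat(z['q']).as_matrix();L=(C-z['pos'])@Rm
m=(d>0)&(abs(L[...,1])<12)&(hsv[...,1]>130)&(abs(hsv[...,0].astype(int)-24)<8)&(L[...,2]>50)&(L[...,2]<90)&(L[...,0]>0)
q=L[m];t=q[abs(q[:,1]-np.median(q[:,1]))<3]
t=t[(t[:,0]>15)&(t[:,0]<37)]
c=np.polyfit(t[:,0],t[:,2],1);print('n',len(t),'slope deg',np.degrees(c[0]).round(2),'z at 0',c[1].round(2),'xmax',q[:,0].max().round(1),'y',np.percentile(q[:,1],[1,50,99]).round(1))
for a in range(14,40,4):
    s=q[(q[:,0]>a)&(q[:,0]<a+4)]
    if len(s): print(a,s[:,1].min().round(1),s[:,1].max().round(1),np.median(s[:,2]).round(1))
E
python3 bar.py
```

```text
n 588 slope deg 0.67 z at 0 66.34 xmax 39.1 y [-6.9  0.3  7.7]
14 -6.5 7.7 67.0
18 -6.5 7.6 66.9
22 -7.0 7.6 67.0
26 -6.9 7.6 67.1
30 -6.9 7.5 66.9
34 -6.8 7.7 67.6
38 -5.4 6.5 72.2
```

```bash
python3 -m handwheel '{"linear":[[1.5,-1.9,0],[2.6,-3.3,0],[2.6,-3.3,0],[2.6,-3.3,0],[2.6,-3.3,0],[2.2,-2.8,0],[1.4,-1.8,0],[0,0,0]],"twist":[[0,0,4],[0,0,4],[0,0,4],[0,0,4],[0,0,4],[0,0,3.8],[0,0,0],[0,0,0]],"grip":[1,1,1,1,1,1,1,1]}' 55
python3 -m handwheel '{"linear":[[0,0,0],[0,0,0],[0,0,0]],"twist":[[0,0,0],[0,0,0],[0,0,0]],"grip":[1,1,1]}' 55
python3 st.py
python3 - <<'E'
from h import *
p,d,s=grab('side');save('pics/s3.png',cv2.resize(p[120:250,230:370],None,fx=5,fy=5,interpolation=cv2.INTER_CUBIC))
K,T=cam('side');print(proj(K,T,[605.5,28.2,81]),proj(K,T,[605.5,28.2,119]))
p,d,s=grab('wrist');save('pics/w15.png',p)
E
python3 bar.py
```

```text
t: 33.85
tool_pos: [605.9, 27.2, 290.1]
orientation: [0.348, 0.938, -0.0, -0.001]
ft_force: [-0.4, 0.3, -1.5]
width: 0.158
t: 34.15
tool_pos: [604.4, 30.2, 291.5]
orientation: [0.346, 0.938, -0.0, -0.0]
ft_force: [0.6, -1.0, -0.9]
width: 0.156
t 34.15 pos [604.45  30.22 291.55] yaw 139.49 zdir [-3.e-04  1.e-04 -1.e+00] F [ 0.6 -1.  -0.9] w mm 14.5
[288.13441889 200.69258568] [287.33509825 190.58128375]
n 589 slope deg 0.52 z at 0 66.47 xmax 39.1 y [-7.5 -0.2  7.1]
14 -7.1 7.1 67.1
18 -7.6 7.1 67.0
22 -7.6 7.0 67.0
26 -7.5 7.0 67.1
30 -7.5 6.9 67.1
34 -7.4 6.4 67.5
38 -5.6 5.5 72.8
```

View pics/s3.png

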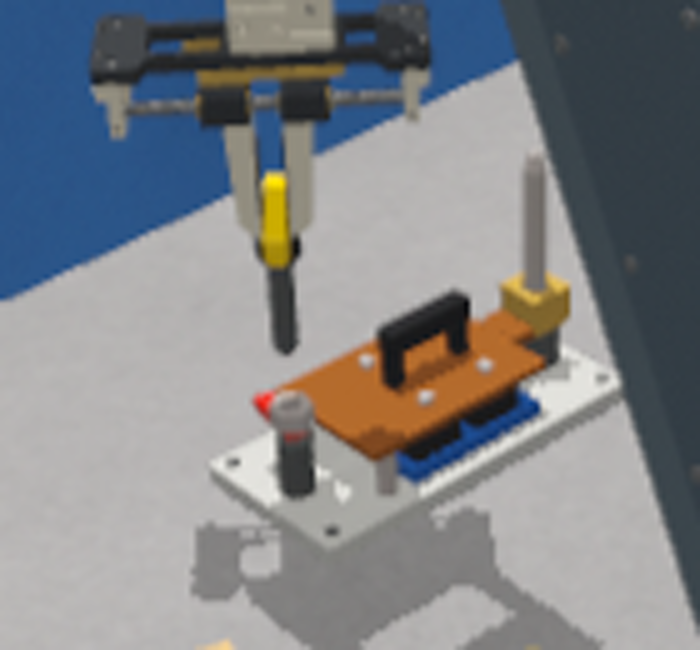

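View pics/w15.png

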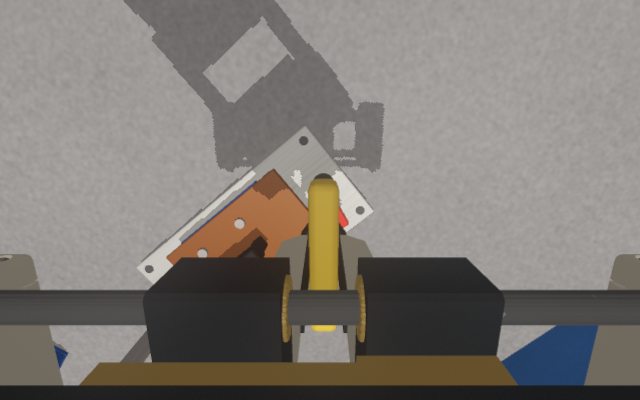

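```bash
python3 -m handwheel '{"linear":[[0.03,-0.13,-1.5],[0,0,-1.5],[0,0,-0.6],[0,0,0],[0,0,0]],"twist":[[0,0,0],[0,0,0],[0,0,0],[0,0,0],[0,0,0]],"grip":[1,1,1,1,1]}' 55
python3 st.py
python3 - <<'E'
from h import *
p,d,s=grab('side');save('pics/s4.png',cv2.resize(p[160:240,250:330],None,fx=7,fy=7,interpolation=cv2.INTER_CUBIC))
E
```

```text
t: 34.75
tool_pos: [605.4, 28.2, 256.2]
orientation: [0.347, 0.938, 0.0, 0.0]
ft_force: [-0.5, 0.1, -2.2]
width: 0.159
t 34.75 pos [605.36  28.22 256.19] yaw 139.45 zdir [ 6.e-04 -0.e+00 -1.e+00] F [-0.5  0.1 -2.2] w mm 14.8
```

View pics/s4.png

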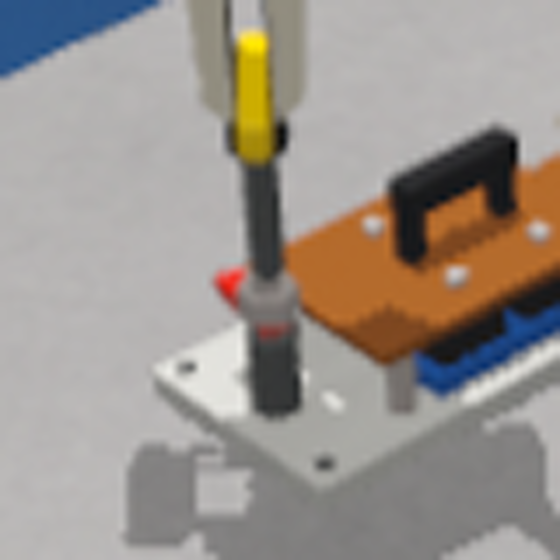

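```bash
python3 -m handwheel '{"linear":[[-0.05,0.05,-0.2],[0,0,-0.2],[0,0,-0.2],[0,0,0],[0,0,0]],"twist":[[0,0,0],[0,0,0],[0,0,0],[0,0,0],[0,0,0]],"grip":[1,1,1,1,1]}' 55
python3 st.py
python3 -m handwheel '{"linear":[[0,0,-0.15],[0,0,-0.15],[0,0,0],[0,0,0]],"twist":[[0,0,0],[0,0,0],[0,0,0],[0,0,0]],"grip":[1,1,1,1]}' 55
python3 st.py
```

```text
t: 35.3
tool_pos: [604.7, 28.6, 249.5]
orientation: [0.347, 0.938, -0.0, -0.0]
ft_force: [-0.9, -0.4, -1.4]
width: 0.157
t 35.3 pos [604.69  28.57 249.54] yaw 139.43 zdir [-1.e-04  0.e+00 -1.e+00] F [-0.9 -0.4 -1.4] w mm 14.6
t: 35.7
tool_pos: [604.7, 28.7, 246.5]
orientation: [0.347, 0.938, 0.0, -0.0]
ft_force: [-0.1, 1.8, -1.4]
width: 0.159
t 35.7 pos [604.72  28.75 246.51] yaw 139.43 zdir [ 1.e-04  4.e-04 -1.e+00] F [-0.1  1.8 -1.4] w mm 14.7
```

```bash
python3 -m handwheel '{"linear":[[0,0.02,-0.1],[0,0,-0.1],[0,0,0],[0,0,0]],"twist":[[0,0,0],[0,0,0],[0,0,0],[0,0,0]],"grip":[1,1,1,1]}' 55
python3 st.py
python3 -m handwheel '{"linear":[[0,0,-0.1],[0,0,-0.1],[0,0,0],[0,0,0]],"twist":[[0,0,0],[0,0,0],[0,0,0],[0,0,0]],"grip":[1,1,1,1]}' 55
python3 st.py; python3 -c "
from h import *
print(robot.observe()['moment'])"
```

```text
t: 36.1
tool_pos: [604.7, 28.8, 244.4]
orientation: [0.347, 0.938, 0.0, -0.0]
ft_force: [1.3, 1.4, -3.0]
width: 0.155
t 36.1 pos [604.67  28.81 244.42] yaw 139.43 zdir [-2.e-04  1.e-04 -1.e+00] F [ 1.3  1.4 -3. ] w mm 14.4
t: 36.5
tool_pos: [604.7, 28.8, 242.5]
orientation: [0.347, 0.938, 0.0, -0.0]
ft_force: [1.0, 2.0, -1.3]
width: 0.155
t 36.5 pos [604.68  28.81 242.48] yaw 139.44 zdir [-1.e-04  1.e-04 -1.e+00] F [ 1.   2.  -1.3] w mm 14.4
[ 0.51194998 -0.33092663  0.00776944]
```

```bash
python3 -m handwheel '{"linear":[[0.02,0.03,-0.1],[0,0,-0.1],[0,0,-0.1],[0,0,0],[0,0,0]],"twist":[[0,0,0],[0,0,0],[0,0,0],[0,0,0],[0,0,0]],"grip":[1,1,1,1,1]}' 55
python3 st.py
python3 -m handwheel '{"linear":[[0,0,-0.1],[0,0,0],[0,0,0]],"twist":[[0,0,0],[0,0,0],[0,0,0]],"grip":[1,1,1]}' 55
python3 st.py; python3 -c "
from h import *
print(robot.observe()['moment'])"
```

```text
t: 37.0
tool_pos: [604.8, 29.0, 239.5]
orientation: [0.347, 0.938, -0.0, -0.0]
ft_force: [0.3, 1.3, -2.1]
width: 0.157
t 37.0 pos [604.83  29.02 239.45] yaw 139.43 zdir [-3.e-04 -1.e-04 -1.e+00] F [ 0.3  1.3 -2.1] w mm 14.6
t: 37.3
tool_pos: [604.9, 29.1, 238.6]
orientation: [0.347, 0.938, -0.0, 0.0]
ft_force: [0.6, 1.2, -0.6]
width: 0.154
t 37.3 pos [604.9   29.06 238.63] yaw 139.44 zdir [ 0.e+00 -1.e-04 -1.e+00] F [ 0.6  1.2 -0.6] w mm 14.3
[ 0.30104791 -0.13986722  0.00531516]
```

```bash
python3 -m handwheel '{"linear":[[0,0,-0.1],[0,0,0],[0,0,0]],"twist":[[0,0,0],[0,0,0],[0,0,0]],"grip":[1,1,1]}' 55
python3 st.py
python3 -m handwheel '{"linear":[[0,0,-0.05],[0,0,0],[0,0,0]],"twist":[[0,0,0],[0,0,0],[0,0,0]],"grip":[1,1,1]}' 55
python3 st.py; python3 -c "
from h import *
print(robot.observe()['moment'])"
```

```text
t: 37.6
tool_pos: [605.2, 29.0, 238.5]
orientation: [0.347, 0.938, 0.0, 0.001]
ft_force: [-3.0, 1.6, 6.6]
width: 0.156
t 37.6 pos [605.15  29.03 238.47] yaw 139.44 zdir [ 1.1e-03 -2.0e-04 -1.0e+00] F [-3.   1.6  6.6] w mm 14.5
t: 37.9
tool_pos: [605.2, 29.0, 238.4]
orientation: [0.347, 0.938, 0.0, 0.001]
ft_force: [-2.7, 0.9, 10.0]
width: 0.158
t 37.9 pos [605.24  29.01 238.42] yaw 139.44 zdir [ 1.6e-03 -2.0e-04 -1.0e+00] F [-2.7  0.9 10. ] w mm 14.7
[0.15232408 0.50538126 0.05829585]
```

```bash
python3 -m handwheel '{"linear":[[0.01,0.01,0],[0.01,0.01,0],[0.01,0,0],[0.02,0,0],[0.02,0,0],[0.02,0,0],[0.01,0,0],[0,0,0]],"twist":[[0,0,-5],[0,0,-7],[0,0,-7],[0,0,-7],[0,0,-7],[0,0,-7],[0,0,-5],[0,0,0]],"grip":[1,1,1,1,1,1,1,1]}' 55
python3 st.py; python3 -c "
from h import *
print(robot.observe()['moment'])"
```

```text
t: 38.7
tool_pos: [605.8, 29.3, 238.4]
orientation: [0.68, 0.733, -0.0, 0.0]
ft_force: [-5.3, 0.9, 12.6]
width: 0.158
t 38.7 pos [605.76  29.25 238.38] yaw 94.27 zdir [-1.e-04 -1.e-04 -1.e+00] F [-5.3  0.9 12.6] w mm 14.7
[0.10516484 1.29077755 0.04977465]
```

```bash
python3 -m handwheel '{"linear":[[-0.02,0,0],[0,0,0],[0,0,0],[0,0,0],[0,0,0],[0,0,0]],"twist":[[0,0,-6],[0,0,-6],[0,0,-6],[0,0,-6],[0,0,0],[0,0,0]],"grip":[1,1,1,1,1,1]}' 55
python3 st.py; python3 -c "
from h import *
print(robot.observe()['moment'])"
```

```text
t: 39.3
tool_pos: [605.6, 29.3, 238.4]
orientation: [0.817, 0.577, 0.0, 0.0]
ft_force: [-5.9, -0.0, 13.0]
width: 0.153
t 39.3 pos [605.59  29.32 238.38] yaw 70.43 zdir [ 1.e-04 -0.e+00 -1.e+00] F [-5.9 -0.  13. ] w mm 14.3
[0.26622764 1.30001997 0.03828627]
```

```bash
python3 -m handwheel '{"linear":[[-0.03,0,0],[0,0,0],[0,0,0],[0,0,0]],"twist":[[0,0,-3],[0,0,-3],[0,0,0],[0,0,0]],"grip":[1,1,1,1]}' 55
python3 st.py; python3 -c "
from h import *
print(robot.observe()['moment'])"
python3 -m handwheel '{"linear":[[0,0,0],[0,0,0],[0,0,0]],"twist":[[0,0,-2],[0,0,-1],[0,0,0]],"grip":[1,1,1]}' 55
python3 st.py; python3 -c "
from h import *
print(robot.observe()['moment'])"
```

```text
t: 39.7
tool_pos: [605.4, 29.3, 238.4]
orientation: [0.846, 0.533, 0.0, 0.0]
ft_force: [-4.6, 0.9, 11.0]
width: 0.156
t 39.7 pos [605.39  29.32 238.37] yaw 64.43 zdir [ 4.e-04  0.e+00 -1.e+00] F [-4.6  0.9 11. ] w mm 14.5
[ 0.25747782  1.10262506 -0.00300088]
t: 40.0
tool_pos: [605.4, 29.3, 238.4]
orientation: [0.86, 0.511, 0.0, 0.0]
ft_force: [-4.7, 1.7, 11.8]
width: 0.154
t 40.0 pos [605.42  29.35 238.41] yaw 61.41 zdir [ 5.e-04  0.e+00 -1.e+00] F [-4.7  1.7 11.8] w mm 14.3
[ 0.30417979  1.11112908 -0.02495029]
```

```bash
for i in 1 ; do python3 -m handwheel '{"linear":[[0,0,0],[0,0,0],[0,0,0],[0,0,0]],"twist":[[0,0,-2],[0,0,-1],[0,0,0],[0,0,0]],"grip":[1,1,1,1]}' 55 >/dev/null; done
python3 st.py; python3 -c "
from h import *
print(robot.observe()['moment'])"
python3 -m handwheel '{"linear":[[0,0,0],[0,0,0],[0,0,0],[0,0,0]],"twist":[[0,0,-2],[0,0,-1],[0,0,0],[0,0,0]],"grip":[1,1,1,1]}' 55 > /dev/null
python3 st.py; python3 -c "
from h import *
print(robot.observe()['moment'])"
```

```text
t 40.4 pos [605.39  29.36 238.38] yaw 58.44 zdir [ 4.e-04  1.e-04 -1.e+00] F [-3.6  0.8 12.1] w mm 14.9
[0.3052305  1.11568413 0.07636605]
t 40.8 pos [605.41  29.39 238.38] yaw 55.44 zdir [ 4.e-04  2.e-04 -1.e+00] F [-4.5  1.4 11.3] w mm 14.7
[0.37321751 1.14746291 0.00515565]
```

```bash
python3 - <<'E'
from h import *
p,d,s=grab('side');save('pics/s5.png',cv2.resize(p[140:240,240:360],None,fx=6,fy=6,interpolation=cv2.INTER_CUBIC))
p,d,s=grab('wrist');save('pics/w16.png',p)
E
python3 bar.py
```

```text
n 583 slope deg 0.42 z at 0 66.57 xmax 40.2 y [-5.9  1.3  8.7]
14 -5.6 8.7 67.1
18 -5.6 8.6 67.1
22 -6.0 8.6 67.2
26 -6.0 8.5 67.1
30 -5.9 8.5 67.1
34 -5.9 8.4 67.4
38 -5.0 7.4 70.1
```

View pics/s5.png

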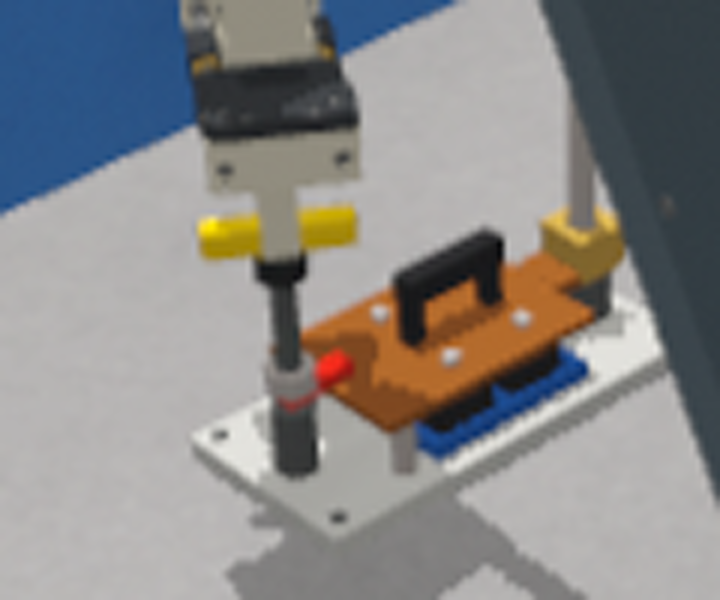

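View pics/w16.png

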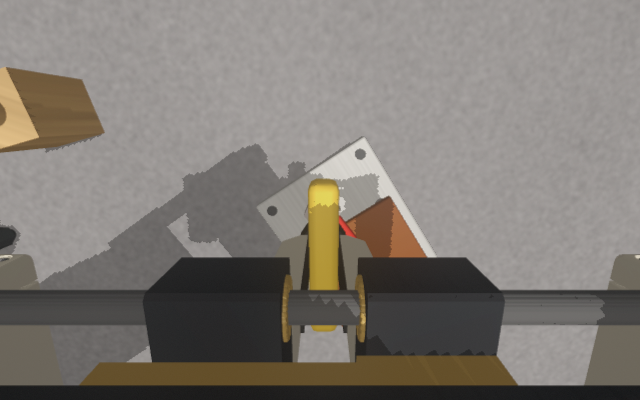

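Run:
```python
from h import *
K,T=cam('side');z=np.load('pics/side.npz');p=z['pic'];hsv=cv2.cvtColor(p,cv2.COLOR_RGB2HSV)
red=((hsv[...,0]<8)|(hsv[...,0]>172))&(hsv[...,1]>140)
red[:185]=0;red[230:]=0;red[:,:270]=0;red[:,320:]=0
v,u=np.nonzero(red);print('red px',u.min(),u.max(),v.min(),v.max(), 'mean',u.mean(),v.mean())
C=cloud(K,T,z['d'])[red];print(C.mean(0),)
C=C[(C[:,1]<16)];print(C[:, :].round(0).tolist()[:60])
for a in [60,70,78,86]:
    th=np.radians(-1.6-a);e=np.array([np.cos(th),np.sin(th)]);n=np.array([-e[1],e[0]])
    c=np.array([605.5,28.2])
    print(a,[proj(K,T,[*(c+40*e+s*7*n),67]).round(1).tolist() for s in(-1,1)])
```

```text
red px 288 298 198 207 mean 295.09375 201.125
[604.49963718   1.24612888  66.15764261]
[[614.0, -7.0, 70.0], [612.0, -9.0, 69.0], [612.0, -1.0, 69.0], [612.0, -5.0, 68.0], [607.0, -5.0, 70.0], [605.0, -8.0, 70.0], [613.0, -18.0, 61.0], [612.0, 4.0, 68.0], [608.0, 3.0, 70.0], [607.0, -0.0, 69.0], [606.0, -4.0, 67.0], [601.0, -4.0, 69.0], [601.0, -8.0, 67.0], [607.0, 7.0, 68.0], [605.0, 5.0, 68.0], [602.0, 4.0, 69.0], [603.0, -1.0, 66.0], [599.0, -2.0, 68.0], [603.0, -10.0, 62.0], [599.0, 14.0, 72.0], [599.0, 10.0, 70.0], [600.0, 5.0, 67.0], [602.0, -0.0, 63.0], [599.0, -1.0, 64.0], [608.0, -13.0, 54.0], [600.0, 14.0, 68.0], [600.0, 10.0, 65.0], [602.0, 4.0, 62.0], [600.0, 2.0, 62.0], [600.0, 14.0, 63.0], [601.0, 10.0, 61.0]]
60 [[294.9, 197.7], [290.8, 197.0]]
70 [[296.7, 198.3], [293.0, 197.2]]
78 [[298.0, 199.0], [294.6, 197.6]]
86 [[299.1, 199.7], [296.1, 198.0]]
```

```bash
python3 -m handwheel '{"linear":[[0,0,0],[0,0,0],[0,0,0],[0,0,0]],"twist":[[0,0,-2],[0,0,-1],[0,0,0],[0,0,0]],"grip":[1,1,1,1]}' 55 > /dev/null
python3 st.py; python3 -c "
from h import *
print(robot.observe()['moment'])"
python3 -m handwheel '{"linear":[[0,0,0],[0,0,0],[0,0,0],[0,0,0]],"twist":[[0,0,-2],[0,0,0],[0,0,0],[0,0,0]],"grip":[1,1,1,1]}' 55 > /dev/null
python3 st.py; python3 -c "
from h import *
print(robot.observe()['moment'])"
```

```text
t 41.3 pos [605.36  29.4  238.39] yaw 52.45 zdir [ 3.e-04  2.e-04 -1.e+00] F [-4.8  1.5 11.4] w mm 14.7
[0.46849609 1.23928286 0.04006217]
t 41.7 pos [605.34  29.4  238.37] yaw 50.45 zdir [ 3.e-04  1.e-04 -1.e+00] F [-4.5  2.1 11.1] w mm 14.8
[0.41027221 1.19294265 0.13990877]
```

```bash
python3 -m handwheel '{"linear":[[0,0,0],[0,0,0],[0,0,0],[0,0,0]],"twist":[[0,0,-2],[0,0,0],[0,0,0],[0,0,0]],"grip":[1,1,1,1]}' 55 > /dev/null
python3 st.py; python3 -c "
from h import *
print(robot.observe()['moment'])"
python3 -m handwheel '{"linear":[[0,0,0],[0,0,0],[0,0,0],[0,0,0]],"twist":[[0,0,-2],[0,0,0],[0,0,0],[0,0,0]],"grip":[1,1,1,1]}' 55 > /dev/null
python3 st.py; python3 -c "
from h import *
print(robot.observe()['moment'])"
```

```text
t 42.1 pos [605.33  29.44 238.37] yaw 48.45 zdir [ 2.e-04  2.e-04 -1.e+00] F [-5.2  2.1 11.5] w mm 14.5
[0.4639234  1.21677294 0.21320052]
t 42.5 pos [605.36  29.44 238.37] yaw 46.46 zdir [ 3.e-04  1.e-04 -1.e+00] F [-4.6  0.8 11.8] w mm 14.5
[0.48857329 1.26039421 0.19782832]
```

```bash
python3 - <<'E'
from h import *
p,d,s=grab('side')
p,d,s=grab('wrist')
E
python3 bar.py
python3 -m handwheel '{"linear":[[0,0,0],[0,0,0],[0,0,0],[0,0,0]],"twist":[[0,0,-3],[0,0,0],[0,0,0],[0,0,0]],"grip":[1,1,1,1]}' 55 > /dev/null
python3 st.py; python3 -c "
from h import *
print(robot.observe()['moment'])
p,d,s=grab('wrist')"
python3 bar.py
```

```text
n 582 slope deg -0.04 z at 0 66.87 xmax 40.4 y [-6.   1.3  8.7]
14 -6.1 8.7 67.1
18 -6.0 8.7 67.2
22 -6.0 8.1 67.1
26 -5.9 8.6 67.2
30 -5.9 8.0 67.2
34 -5.9 8.0 67.2
38 -5.4 7.5 69.8
t 43.0 pos [605.36  29.45 238.36] yaw 43.46 zdir [ 3.e-04  1.e-04 -1.e+00] F [-5.1  1.7 11.8] w mm 14.4
[0.46259856 1.2358445  0.1821429 ]
n 579 slope deg 0.99 z at 0 66.41 xmax 40.6 y [-6.   1.3  8.7]
14 -6.1 8.7 67.1
18 -6.1 8.7 67.1
22 -6.0 8.6 67.3
26 -5.9 8.6 67.3
30 -5.9 8.5 67.2
34 -5.9 7.9 67.5
38 -5.4 7.5 69.6
```

Run:
```python
from h import *
K,T=cam('side')
p,d,s=grab('side');save('pics/s6.png',cv2.resize(p[140:240,240:360],None,fx=6,fy=6,interpolation=cv2.INTER_CUBIC))
hsv=cv2.cvtColor(p,cv2.COLOR_RGB2HSV)
red=((hsv[...,0]<8)|(hsv[...,0]>172))&(hsv[...,1]>140)
red[:185]=0;red[230:]=0;red[:,:270]=0;red[:,320:]=0
v,u=np.nonzero(red);print('red px',u.min(),u.max(),v.min(),v.max(), 'mean',u.mean(),v.mean())
p,d,s=grab('wrist');save('pics/w17.png',cv2.resize(p[100:260,200:440],None,fx=3.3,fy=3.3,interpolation=cv2.INTER_CUBIC))
```

```text
red px 288 298 198 207 mean 295.09375 201.125
```

View pics/s6.png

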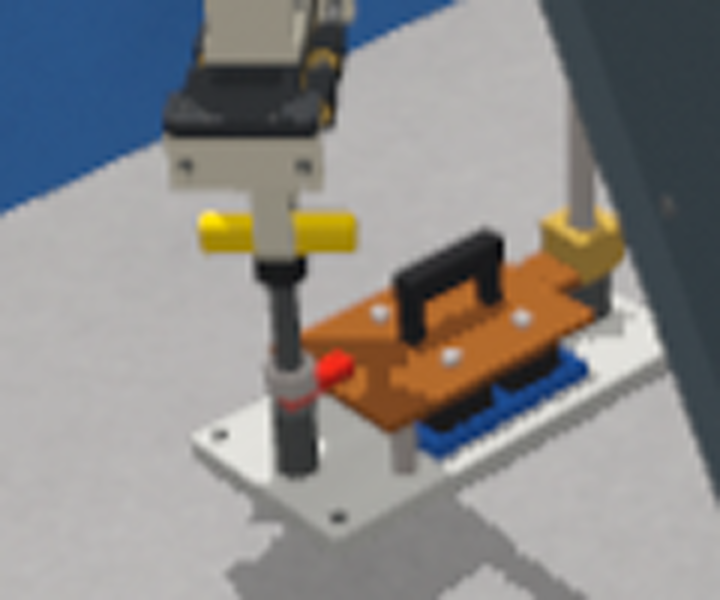

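View pics/w17.png

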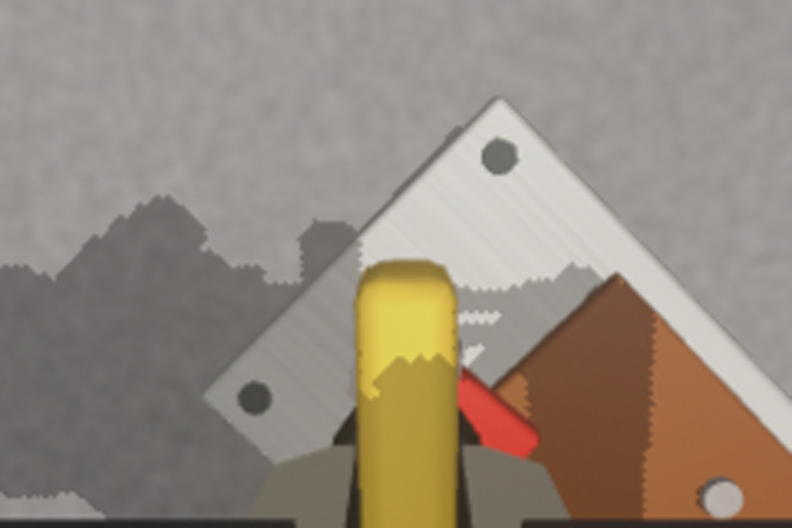

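```bash
cat > fing.py <<'E'
from h import *
z=np.load('pics/wrist.npz');p,d=z['pic'],z['d'];K,T=cam('wrist',dict(orientation=z['q'],tool_pos=z['pos']))
hsv=cv2.cvtColor(p,cv2.COLOR_RGB2HSV)
red=((hsv[...,0]<8)|(hsv[...,0]>172))&(hsv[...,1]>140)
C=cloud(K,T,d);m=red&(C[...,2]>64)&(abs(C[...,0]-605)<60)&(abs(C[...,1])<60)
q=C[m][:,:2];print(len(q),C[m][:,2].mean())
# outer edge: along y bins, max x & min x
for y in range(-14,26,4):
    s=q[(q[:,1]>y)&(q[:,1]<y+4)]
    if len(s): print(y,s[:,0].min().round(1),s[:,0].max().round(1),len(s))
print('ymin',q[:,1].min().round(1))
# direct edge from image contour on plane 67
cs,_=cv2.findContours(m.astype(np.uint8),cv2.RETR_EXTERNAL,cv2.CHAIN_APPROX_NONE)
c=max(cs,key=cv2.contourArea)[:,0,:]
P=np.array([onplane(K,T,u,v,67)[:2] for u,v in c])
h=cv2.approxPolyDP(P.astype(np.float32).reshape(-1,1,2),1.5,True)[:,0];
for a,b in zip(h,np.roll(h,-1,0)): print(a.round(1),b.round(1),np.linalg.norm(b-a).round(1),np.degrees(np.arctan2(b[1]-a[1],b[0]-a[0])).round(1))
E
python3 fing.py
```

```text
337 70.68110233332212
-14 608.0 613.4 7
-10 606.4 614.1 43
-6 604.4 614.1 57
-2 603.1 614.1 63
2 604.8 613.8 54
6 605.8 614.0 48
10 606.7 613.5 39
14 610.5 613.6 9
22 619.2 625.3 11
ymin -11.3
[613.4  16.3] [605.5   9.8] 10.2 -140.4
[605.5   9.8] [603.3   0.8] 9.2 -103.6
[603.3   0.8] [608.2 -10.6] 12.4 -67.1
[608.2 -10.6] [614.1  -9.3] 6.1 12.5
[614.1  -9.3] [613.4  16.3] 25.6 91.7
```

```bash
python3 -m handwheel '{"linear":[[-0.03,0.01,0.15],[0,0,0.1],[0,0,0],[0,0,0]],"twist":[[0,0,0],[0,0,2],[0,0,2],[0,0,0]],"grip":[1,1,1,1]}' 55 > /dev/null
python3 st.py; python3 -c "
from h import *
print(robot.observe()['moment'])"
```

```text
t 43.55 pos [604.71  29.37 238.63] yaw 47.46 zdir [-1.6e-03  1.0e-04 -1.0e+00] F [ 0.1  1.8 -7.8] w mm 14.9
[ 0.33914976 -0.13955269  0.04074368]
```

```bash
python3 -m handwheel '{"linear":[[0,0,0.1],[0,0,0.1],[0,0,0],[0,0,0]],"twist":[[0,0,2],[0,0,1],[0,0,0],[0,0,0]],"grip":[1,1,1,1]}' 55 > /dev/null
python3 st.py; python3 -c "
from h import *
print(robot.observe()['moment'])
grab('wrist')"; python3 fing.py | tail -4; python3 bar.py | head -1
```

```text
t 43.95 pos [604.86  29.37 241.46] yaw 50.38 zdir [-0.0011  0.     -1.    ] F [-0.9  0.4 -9. ] w mm 14.5
[0.24791216 0.33773322 0.02796587]
[607.    9.5] [ 6.054e+02 -4.000e-01] 10.1 -99.3
[ 6.054e+02 -4.000e-01] [611.5 -10.1] 11.4 -57.6
[611.5 -10.1] [613.9  -9.7] 2.4 8.0
[613.9  -9.7] [613.1  15.7] 25.4 91.9
n 581 slope deg -0.05 z at 0 66.74 xmax 40.3 y [-5.9  1.3  8.7]
```

```bash
python3 -m handwheel '{"linear":[[0,0,0.15],[0,0,0.15],[0,0,0],[0,0,0]],"twist":[[0,0,0],[0,0,0],[0,0,0],[0,0,0]],"grip":[1,1,1,1]}' 55 > /dev/null
python3 st.py
python3 -m handwheel '{"linear":[[0,0,0.2],[0,0,0.2],[0,0,0.2],[0,0,0],[0,0,0]],"twist":[[0,0,0],[0,0,0],[0,0,0],[0,0,0],[0,0,0]],"grip":[1,1,1,1,1]}' 55 > /dev/null
python3 st.py;  python3 -c "
from h import *
print(robot.observe()['moment'])"
```

```text
t 44.4 pos [605.24  29.39 245.43] yaw 50.43 zdir [ 9.e-04  0.e+00 -1.e+00] F [-4.2  0.3  0.2] w mm 15.0
t 44.9 pos [605.35  29.31 250.87] yaw 50.43 zdir [ 1.e-03 -1.e-04 -1.e+00] F [-0.5  0.1 -1.5] w mm 14.4
[-0.00412244 -0.01643311  0.01644617]
```

Free of the socket's sides; lift clear and look at the clamp.

```bash
python3 -m handwheel '{"linear":[[0,0,1],[0,0,2],[0,0,2],[0,0,0],[0,0,0]],"twist":[[0,0,0],[0,0,0],[0,0,0],[0,0,0],[0,0,0]],"grip":[1,1,1,1,1]}' 55 > /dev/null
python3 st.py
python3 - <<'E'
from h import *
p,d,s=grab('side');save('pics/s7.png',cv2.resize(p[130:250,230:370],None,fx=5,fy=5,interpolation=cv2.INTER_CUBIC))
grab('wrist')
E
python3 bar.py; python3 fing.py | tail -5
```

```text
t 45.4 pos [605.06  29.37 300.59] yaw 50.43 zdir [ 5.e-04 -0.e+00 -1.e+00] F [-0.5  0.3 -2.1] w mm 14.6
n 585 slope deg 0.53 z at 0 66.5 xmax 40.4 y [-5.9  1.3  8.7]
14 -5.6 8.8 67.1
18 -5.5 8.6 67.0
22 -5.5 8.6 67.0
26 -6.0 8.5 67.1
30 -5.9 8.5 67.1
34 -5.9 8.4 67.3
38 -5.1 8.0 70.1
[601.2  -2.1] [601.   -8.8] 6.7 -91.7
[601.   -8.8] [603.3 -10.7] 3.0 -39.5
[603.3 -10.7] [612.7 -10.3] 9.4 2.9
[612.7 -10.3] [614.6  -7.8] 3.1 51.8
[614.6  -7.8] [613.6  11.7] 19.6 92.9
```

View pics/s7.png

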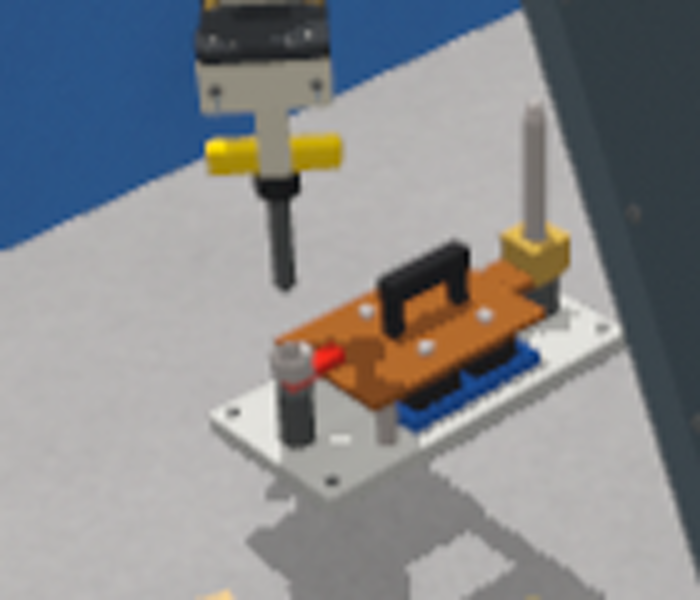

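```bash
python3 -m handwheel '{"linear":[[-2.2,-2.6,2],[-2.2,-2.6,2],[-2.2,-2.6,1],[0,0,0],[0,0,0],[0,0,0]],"twist":[[0,0,0],[0,0,0],[0,0,0],[0,0,0],[0,0,0],[0,0,0]],"grip":[1,1,1,1,1,1]}' 55 > /dev/null
python3 st.py
python3 - <<'E'
from h import *
p,d,s=grab('wrist');save('pics/w18.png',p)
E
python3 fing.py | tail -8; python3 fitchk.py pics/wrist.npz pics/head2.png
```

```text
t 46.1 pos [539.31 -48.18 349.68] yaw 50.45 zdir [-1.2e-03  4.0e-04 -1.0e+00] F [-0.6 -0.6 -1.2] w mm 14.7
14 599.6 612.1 17
ymin -11.4
[612.   16.6] [606.5  13.3] 6.4 -148.4
[606.5  13.3] [599.5  16.4] 7.7 155.7
[599.5  16.4] [602.1 -11. ] 27.6 -84.7
[602.1 -11. ] [611.8 -10.9] 9.7 0.6
[611.8 -10.9] [613.7  -8.5] 3.1 51.7
[613.7  -8.5] [612.   16.6] 25.2 93.9
plate plane slope deg [ 0.03 -0.05] z 54.99 8624
plate rect ((604.22802734375, -78.33218383789062), (164.0865020751953, 100.21422576904297), 88.2205810546875)
head mean [605.9  28.6  80.7]
((605.8441162109375, 28.50382423400879), 14.083779335021973)
finger [606.6   2.   66.7] ((606.87646484375, 2.7056198120117188), (13.640904426574707, 28.218584060668945), 2.5151047706604004) long 92.5151047706604
```

View pics/w18.png

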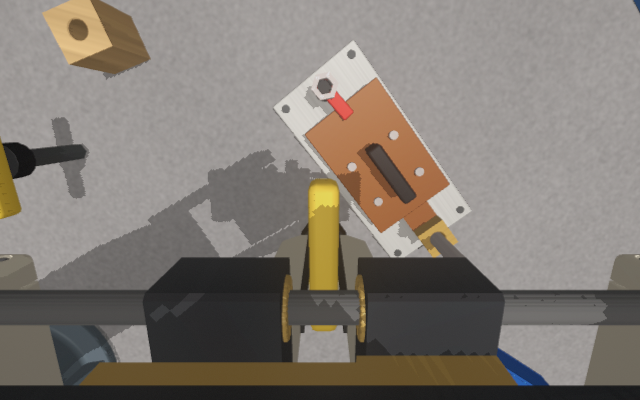

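View pics/head2.png

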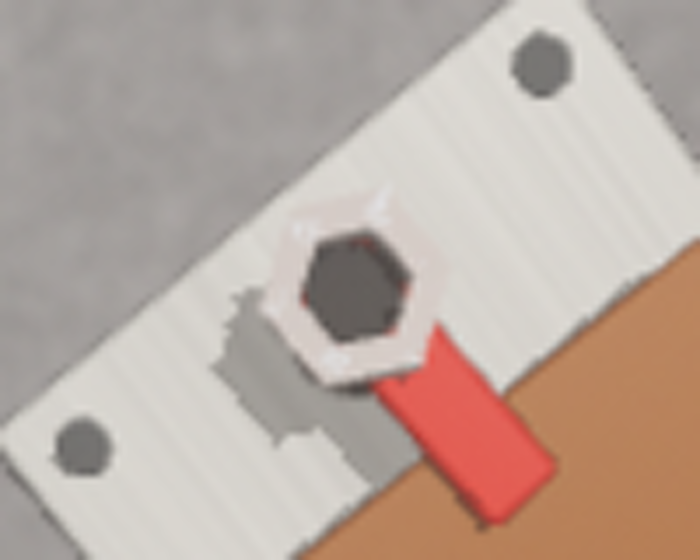

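```bash
python3 -m handwheel '{"linear":[[-0.7,2,0],[-1.3,4,0],[-1.3,4,0],[-1.3,4,0],[-1.3,4,-1],[-1.3,4,-1],[-1.3,3.9,-1],[-0.5,1.4,-1]],"twist":[[0,0,8.1],[0,0,8.1],[0,0,8.1],[0,0,8.1],[0,0,8.2],[0,0,8.2],[0,0,8.2],[0,0,8.2]],"grip":[1,1,1,1,1,1,1,1]}' 55 > /dev/null
python3 -m handwheel '{"linear":[[0,0,-1],[0,0,0],[0,0,0],[0,0,0]],"twist":[[0,0,0],[0,0,0],[0,0,0],[0,0,0]],"grip":[1,1,1,1]}' 55 > /dev/null
python3 st.py
python3 - <<'E'
from h import *
p,d,s=grab('wrist');save('pics/w19.png',p)
p,d,s=grab('side');save('pics/s8.png',cv2.resize(p[140:310,200:370],None,fx=4,fy=4,interpolation=cv2.INTER_CUBIC))
E
python3 bar.py
```

```text
t 47.35 pos [449.66 223.72 300.97] yaw 115.47 zdir [ 6.e-04  2.e-04 -1.e+00] F [-1.  -0.2 -1.6] w mm 14.1
n 585 slope deg 0.52 z at 0 66.41 xmax 39.2 y [-6.9  0.3  7.7]
14 -6.5 7.7 66.9
18 -6.5 7.7 67.0
22 -6.5 7.6 67.0
26 -6.9 7.5 67.1
30 -6.9 8.1 67.0
34 -6.8 7.7 67.6
38 -5.2 6.2 72.6
```

View pics/s8.png

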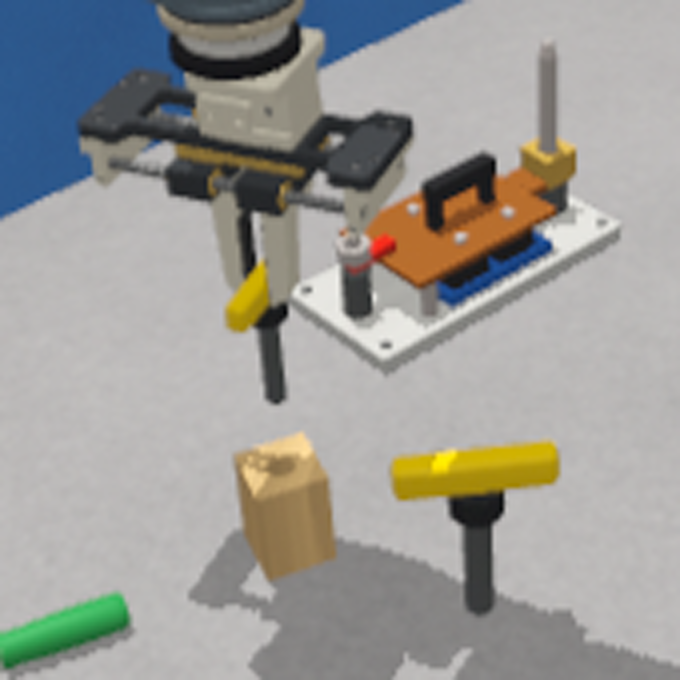

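View pics/w19.png

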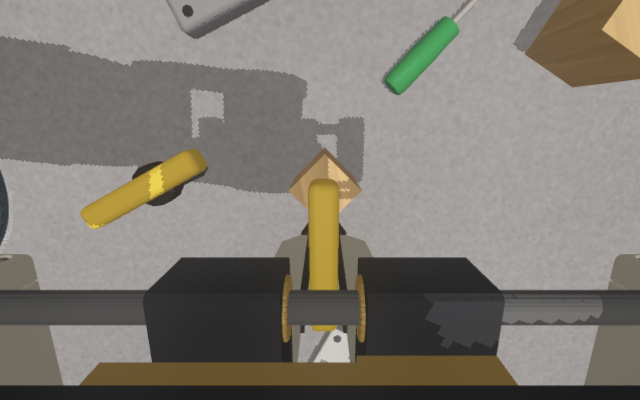

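```bash
python3 -m handwheel '{"linear":[[0.02,0.27,-1],[0,0,-2],[0,0,-1.5],[0,0,-0.4],[0,0,0],[0,0,0]],"twist":[[0,0,0],[0,0,0],[0,0,0],[0,0,0],[0,0,0],[0,0,0]],"grip":[1,1,1,1,1,1]}' 55 > /dev/null
python3 st.py
python3 - <<'E'
from h import *
p,d,s=grab('side');save('pics/s9.png',cv2.resize(p[180:300,210:330],None,fx=5,fy=5,interpolation=cv2.INTER_CUBIC))
E
```

```text
t 48.05 pos [449.6  227.16 252.08] yaw 115.62 zdir [ 7.e-04  3.e-04 -1.e+00] F [-0.2  0.2 -1. ] w mm 14.6
```

View pics/s9.png

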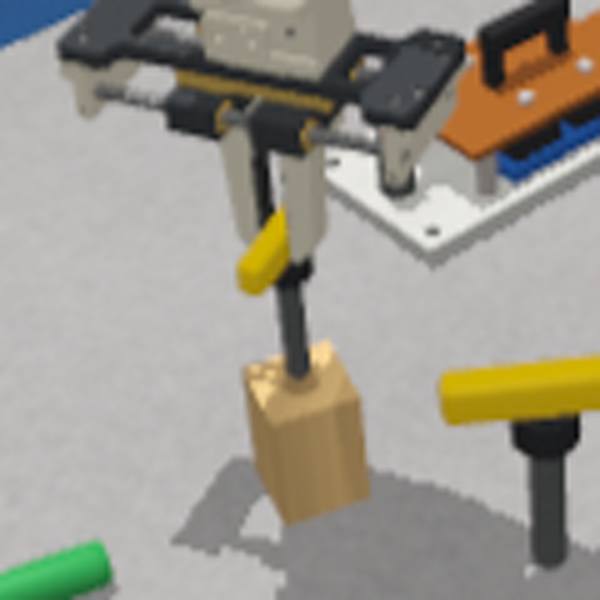

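Tip sits over the hole (crop 297,370). Lower in.

```bash
python3 -m handwheel '{"linear":[[0.03,-0.05,-0.3],[0,0,-0.4],[0,0,-0.4],[0,0,-0.4],[0,0,0],[0,0,0]],"twist":[[0,0,0],[0,0,0],[0,0,0],[0,0,0],[0,0,0],[0,0,0]],"grip":[1,1,1,1,1,1]}' 55 > /dev/null
python3 st.py
```

```text
t 48.7 pos [449.57 226.58 236.46] yaw 115.64 zdir [-3.e-04 -1.e-04 -1.e+00] F [ 0.7  0.6 -1.6] w mm 14.5
```

```bash
python3 -m handwheel '{"linear":[[0,0,-0.8],[0,0,-1.2],[0,0,-1.2],[0,0,-1],[0,0,-0.6],[0,0,-0.4],[0,0,0],[0,0,0]],"twist":[[0,0,0],[0,0,0],[0,0,0],[0,0,0],[0,0,0],[0,0,0],[0,0,0],[0,0,0]],"grip":[1,1,1,1,1,1,1,1]}' 55 > /dev/null
python3 st.py
python3 -m handwheel '{"linear":[[0,0,-0.3],[0,0,-0.2],[0,0,-0.15],[0,0,0],[0,0,0]],"twist":[[0,0,0],[0,0,0],[0,0,0],[0,0,0],[0,0,0]],"grip":[1,1,1,1,1]}' 55 > /dev/null
python3 st.py
```

```text
t 49.5 pos [449.76 226.63 184.8 ] yaw 115.63 zdir [ 4.e-04  2.e-04 -1.e+00] F [ 0.5 -0.6 -0.8] w mm 14.8
t 50.0 pos [449.61 226.57 178.11] yaw 115.64 zdir [ 0.  0. -1.] F [ 0.3  0.4 -2. ] w mm 14.6
```

```bash
python3 -m handwheel '{"linear":[[0,0,-0.1],[0,0,-0.1],[0,0,0],[0,0,0]],"twist":[[0,0,0],[0,0,0],[0,0,0],[0,0,0]],"grip":[1,1,1,1]}' 55 > /dev/null
python3 st.py
```

```text
t 50.4 pos [449.7  226.61 176.59] yaw 115.64 zdir [ 4.e-04  1.e-04 -1.e+00] F [-2.4 -1.   6.6] w mm 14.5
```

Boss on the block (6.6 N). Release and lift away.

```bash
python3 -m handwheel '{"linear":[[0,0,0.03],[0,0,0],[0,0,0],[0,0,0],[0,0,0],[0,0,2],[0,0,4],[0,0,4]],"twist":[[0,0,0],[0,0,0],[0,0,0],[0,0,0],[0,0,0],[0,0,0],[0,0,0],[0,0,0]],"grip":[0.8,0.6,0.5,0.5,0.5,0.5,0.5,0.5]}' 20 > /dev/null
python3 st.py
python3 -m handwheel '{"linear":[[0,0,4],[0,-3,3],[2,-4,0],[2,-4,0],[2,-4,0],[2,-4,0],[0,0,0],[0,0,0]],"twist":[[0,0,0],[0,0,-8],[0,0,-8],[0,0,-8],[0,0,0],[0,0,0],[0,0,0],[0,0,0]],"grip":[0.3,0.3,0,0,0,0,0,0]}' 20 > /dev/null
python3 st.py
python3 - <<'E'
from h import *
for n in ['wrist','side','top']:
    p,d,s=grab(n);save(f'pics/end_{n}.png',p)
E
python3 plate.py pics/wrist.npz; python3 fitchk.py pics/wrist.npz pics/head3.png
```

```text
t 51.2 pos [449.26 226.41 277.25] yaw 115.63 zdir [-1.5e-03 -6.0e-04 -1.0e+00] F [-0.5  0.6 -0.8] w mm 46.2
t 52.0 pos [529.64  35.97 346.07] yaw 91.53 zdir [-6.e-04  2.e-04 -1.e+00] F [-0.8 -0.9 -0.2] w mm 92.9
keybar px [103.  29.] 217 z [103.7 110.1 114.8] c [333.5 182.1] [34.4  7.3] long 70.2
keybar px [253.   9.] 328 z [105.3 109.  110.6] c [464.5 197.2] [15.  17.6] long 115.6
blocktop px [232.   6.] 299 z [71.9 74.6 76. ] c [437.9 209. ] [10.6 36. ] long 160.4
blocktop px [265.   4.] 72 z [70.9 74.8 76.3] c [469.6 208.2] [8.3 9.7] long 95.5
bigkey px [62. 38.] 3596 z [120.2 135.6 138. ] c [310.3 166.6] [85.5 20.1] long 53.2
plate plane slope deg [ 0.03 -0.02] z 55.11 4701
plate rect ((604.1605224609375, -76.75977325439453), (167.04257202148438, 100.078857421875), 88.23485565185547)
head mean [605.6  29.3  80.8]
((605.8040161132812, 28.612043380737305), 14.204472541809082)
finger [605.9   1.   66.6] ((606.9475708007812, 1.943826675415039), (14.177414894104004, 24.476572036743164), 1.6258741617202759) long 91.62587416172028
```

View pics/end_wrist.png

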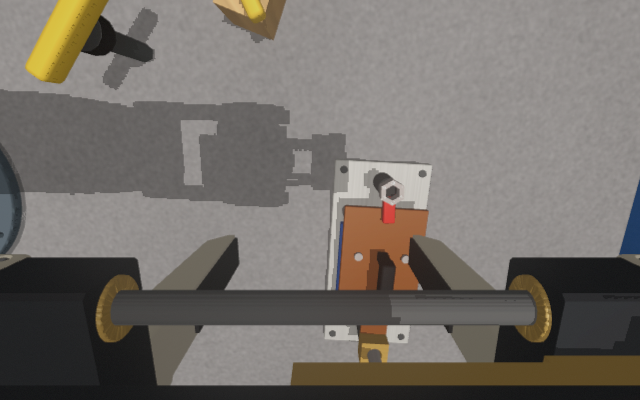

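View pics/end_side.png

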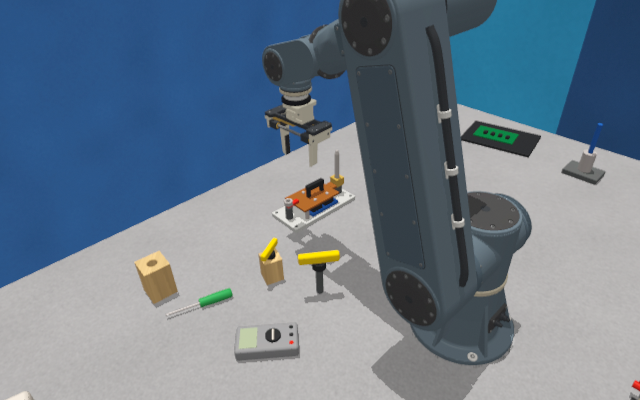

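Run:
```python
from h import *
p=np.load('pics/side.npz')['pic'];save('pics/end_sc.png',cv2.resize(p[170:300,230:370],None,fx=5,fy=5,interpolation=cv2.INTER_CUBIC))
```

```text
(no output)
```

View pics/end_sc.png

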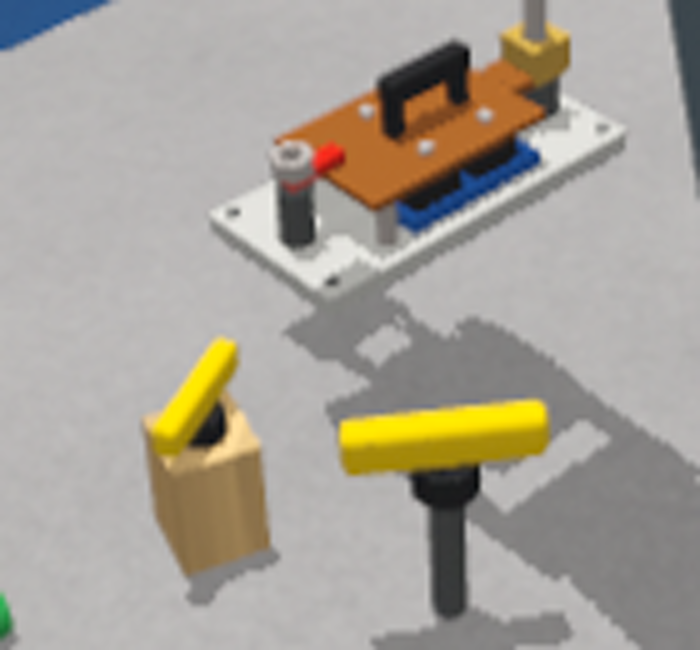

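View pics/end_top.png

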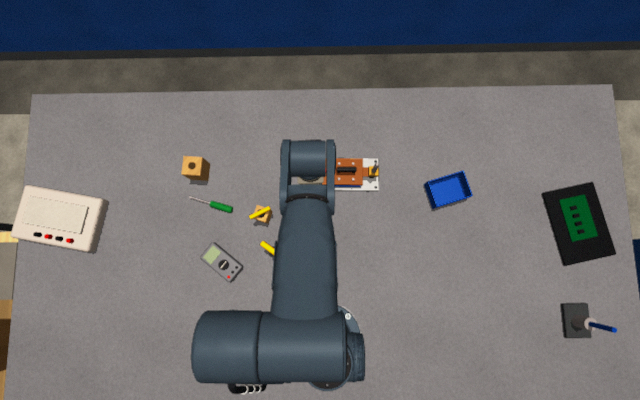

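The final views show the key hanging upright in the small block, the plate flat with the finger over it, no modules left on the bench, and the bystanders where they were. I'm handing the job in.

```bash
python3 -c "
from rig import robot
print(robot.close_job())"
```

```text
the job is handed in; nothing more can be done
None
```

The job is done and handed in at about 52 s of the 210 s allowed. The handing-in call gave no verdict.

- **Modules:** All four were on the bench and each now sits in its own pocket. Their tops measured 44 mm above the bench, which is the fully seated height, and they are square to the pockets.
- **Plate:** It went down over the rod with next to no side force. Its top lies flat at 55 mm with under 0.1° of tilt, before and after clamping.
- **Clamp:** The key bottomed in the socket. I turned it clockwise until the moment held at about 0.2 N m and the finger stopped moving. The clearest view put the clamp at 1.50 rad, against the stop at 1.5. Other views, with the finger partly hidden, differed by up to about 2°.
- **Key turn:** The key turned about 96°, some 19° more than the finger needed. I put that down to play in the hex, because the finger did not move over the last 12° and the bar did not slip in the jaws.
- **Key:** It hangs upright in the smaller wooden block with its boss on the top. In the last wrist view the bar was only partly in frame, with its top at 109–110 mm.
- **Bystanders:** The meter, screwdriver and bin look unmoved in the last side and top pictures; I did not measure them. I saw no sign that anything had been knocked aside during the run.

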